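# Fetch the blue channel from under the stack and rebuild the stack

### The job

I need the blue channel that lies at the bottom of the stack: first put the short red channel and then the yellow one aside on the black rubber mat, lying there separately, and lay the blue channel open side up in the middle of the wooden cutting cradle. Then rebuild the stack: the red channel goes open side up in the middle of the bay that the blue one left, lengthwise like the silver one, and the yellow one goes back centrally over the two, open side down, so that its flanges drop into the red and the silver channel. Leave the silver channel where it is and do not disturb the marker and the screwdriver.

Things in the scene. Friction and masses are not known exactly. Their poses are not given: they have to be found in the camera images.
- red_channel_center (a point): short red painted channel, U-section 60 mm wide and 30 mm high with 3 mm walls, 80 mm long along its x; lies on top of the yellow channel, open side up (z axis up). This point is its centre, half-way up (15 mm above its underside). 80 g
- yellow_channel_center (a point): yellow painted channel, U-section 60 mm wide and 30 mm high with 3 mm walls, 150 mm long along its x, lying open side DOWN (flat web on top, z axis up) as the second layer: each of its two flanges stands inside one of the two bottom channels, on their webs. This point is its centre, half-way up (15 mm above its flange tips). 140 g
- blue_channel_center (a point): blue painted channel, U-section 60 mm wide and 30 mm high with 3 mm walls, 180 mm long along its x, open side up, in one of the two bays of the stock board under the yellow one. This point is its centre, half-way up (15 mm above its underside). 170 g
- silver_channel_center (a point): bare aluminium channel, like the blue one in size and position, in the other bay of the stock board. This point is its centre, half-way up (15 mm above its underside). Stays where it is
- stock_board: fixed plywood board under the stack, 200 x 172 mm, 6 mm thick, the two bays outlined in thin grey lines. Origin: centre of its underside; x along the channels, y across them. The bay centres lie at y = +46 mm and y = -46 mm, x = 0; channels in the bays stand 32 mm apart. The yellow channel belongs at x = 0, y = 0
- parking_mat: fixed black rubber mat with thin grey lines, 200 mm (its x) by 180 mm (its y), 3 mm thick; origin: centre of its underside. Room for the red and the yellow channel side by side, e.g. at y = -46 and +46 mm
- cutting_cradle: fixed brown wooden cradle with its length roughly across the robot's view: board 200 mm (its x) by 110 mm (its y), 24 mm thick, with four low dark corner cheeks standing 18 mm above it, 40 mm long along x, at both ends of both sides; 80 mm clear between the cheeks across y, and the long sides are open for the fingers over the middle 116 mm. Origin: centre of its underside. A channel lies on the board between the cheeks, along x
- marker_center (a point): loose black and blue marker pen, 128 mm long, 18 mm thick, a bystander; this point is its centre
- screwdriver_center (a point): loose screwdriver with a yellow handle, 183 mm long, a bystander; this point is its centre

How it is judged:
By the outcome, as a careful person would: the job done as asked, in the order asked, and still so for the second after the job is handed in, with the robot touching nothing.
It also fails if it takes over 144 s, if anything falls off the work surface, if the arm or the gripper's body presses on something with over 40 N, if the wrist force passes 120 N, or if a joint passes its speed limit or range.

### The arm

A 7-joint arm with a two-finger parallel gripper is mounted at the origin on a cart in front of the work surface, level with it; the furniture and walls round the work are solid. World frame = base frame: x ahead of the robot, y to its left, z up, the work surface at z = 0. Lengths are in m, angles in rad, forces in N, time in s.
With the tool pointing down it reaches from about 0.4 to 0.85 m from the base axis. Payload 10.4 kg.
Tool frame: the origin (TCP) lies between the finger pads; the fingertips stand 17 mm ahead of it and the grasp point (between the pads) lies 2 mm behind it; z points along the fingers, y is the direction in which the jaws open and shut (so a half turn about z gives the same grasp; the last joint's range is limited). The gripper opens to 85 mm and grips with 20 to 120 N. Pads are 22 mm wide; open, the fingers measure 114 mm over their backs; the gripper's body (76 mm by 85 mm) begins 54 mm behind the grasp point. The pads swing forward as they close: fully open they stand 13 mm farther back than shut.
Start: joints at [-1.223, 0.332, -0.065, 1.46, 0.022, 1.35, -0.088], TCP at [0.226, 0.583, 0.248] pointing down, gripper open.
Joint ranges: [-2.6, 2.6], [-0.5, 2.12], [-1.47, 1.34], [0.16, 2.42], [-1.27, 4.41], [0.06, 2.06], [-2.6, 2.6]. Speed limits (rad/s): [2.22, 2.22, 2.79, 2.79, 3.14, 3.14, 3.14].

### API

Orientations are given as a unit quaternion [x, y, z, w].
In Python, from workcell import manip gives the robot as it stands.
- The arm moves only by the tool jog_arm, never from a script. Its argument "steps" is one flat list of numbers, 5 for each row, row after row: the finger opening in m, from 0 to 0.0854, then the shift along the tool's x, y, z in m, then the turn about the tool's z in rad. In form: [gripper, x, y, z, twist, gripper, x, y, z, twist, ...]. A call has exactly 10 rows; each row is the pose to reach, as a shift and turn from the pose commanded when the call began, along the tool's axes at that moment; what a row does not reach only later rows make up. A row lasts 1/10 s, in which the tool goes at most 50 mm and 8.59 degrees, less where a joint would pass 70% of its speed; a pose out of reach is approached as far as the arm can. A call with a gripper value outside its range is refused whole. The fingers move at their own pace and stop on an object; "grip_force" is the grip in N (left out, the last holds). Time passes only in rows, so rows that repeat a pose let the fingers close, or fill a call up. It gives the time, the measured TCP pose, the force and the opening at its end, in the units of the state.
- manip.get_obs(): the state, without advancing time (a new reading comes with each control period).
- manip.camera(name): name is "scene" or "top" or "wrist"; returns (picture, depth): 420x560x3 uint8, red, green, blue; 420x560 float32, m along the optical axis (not along the pixel's ray), 0 where there is no reading.
- manip.calibration(name): a dict with "mtx" (3x3 intrinsics, pixels), "k1" (the pictures are not rectified: a ray, as slopes to the right and down, at radius r is drawn at 1 + k1 r^2 times it, then the intrinsics apply), "world_to_cam" (4x4, takes a point from world to camera coordinates). Camera axes: x right, y down, z forward; pixel columns grow to the right and rows downward; lengths in m; the calibration is good to about 2 mm. A picture is of the moment at which its call begins: read the wrist's pose just before it. calibration takes no time and is no camera call; for the wrist camera it gives the pose at the moment of the call.
- manip.hand_in(): hands the job in, once; it reports no verdict.
The state is a dict: "clock": time; "joint_pos": joint angles; "joint_velocities": joint speeds; "tau": joint torques, N m; "position": TCP position; "ee_rot": TCP orientation; "ft_force": force on the tool from outside, world axes, zero at the start; "torque": the same for the moment, N m; "grip_width": opening from 0.0 (shut) to 1.0 (fully open).
Only numpy, scipy, OpenCV 4.12 (cv2) and the standard library are available. Lean on these libraries where they do the work, as an engineer would, in place of code of your own. Each camera call takes 0.05 s, during which the arm holds its last target.

## Working session

There is one attempt and no reset: what is moved stays moved. The work goes in short steps, Python scripts to look and compute and a tool call to move; the robot and the scene stay as the last step left them, time stands still between calls to the robot, and variables do not carry over. Pictures are saved under pics/ and viewed, and the job is handed in when it is done.

Besides the shell and the picture viewer there is one more tool, called after "Call:" by a JSON object that holds its "op" and its "data", one argument or row to a line. jog_arm: Moves the arm, as the interface text tells. Its arguments: {"type":"object","properties":{"steps":{"type":"array"},"grip_force":{"type":"number"}},"required":["steps"]}

```bash
ls; mkdir -p pics; python3 - <<'E'
from workcell import manip
import cv2,numpy as np
o=manip.get_obs();print({k:np.round(v,3).tolist() for k,v in o.items()})
for n in ["scene","top"]:
    p,d=manip.camera(n);cv2.imwrite(f"pics/{n}0.png",p[:,:,::-1]);np.save(f"pics/{n}0.npy",d)
    c=manip.calibration(n);print(n,c)
    np.savez(f"pics/{n}0.npz",p=p,d=d,**{k:np.array(v) for k,v in c.items()})
E
```

```text
pics
{'clock': 0.0, 'joint_pos': [-1.223, 0.333, -0.065, 1.461, 0.022, 1.35, -0.089], 'joint_velocities': [0.002, 0.0, -0.001, 0.001, 0.0, -0.0, -0.001], 'tau': [-0.001, -62.545, 0.049, -39.16, 0.016, 0.01, -0.0], 'position': [0.226, 0.582, 0.248], 'ee_rot': [0.184, 0.983, -0.001, -0.0], 'ft_force': [0.189, -0.581, -0.345], 'torque': [-0.022, 0.003, -0.015], 'grip_width': 0.996}
scene {'mtx': array([[448.64254442,   0.        , 271.89659576],
       [  0.        , 448.64254442, 206.44332567],
       [  0.        ,   0.        ,   1.        ]]), 'k1': -0.13338340113107108, 'world_to_cam': array([[ 0.7897501 , -0.61286999, -0.0261756 , -0.40772517],
       [-0.30370641, -0.35357222, -0.88473109,  0.2087302 ],
       [ 0.53297017,  0.70666616, -0.46536624,  1.04893795],
       [ 0.        ,  0.        ,  0.        ,  1.        ]])}
top {'mtx': array([[462.54155474,   0.        , 273.65144254],
       [  0.        , 462.54155474, 207.68825369],
       [  0.        ,   0.        ,   1.        ]]), 'k1': -0.13325369083788535, 'world_to_cam': array([[ 3.77842278e-03, -9.99947483e-01,  9.52651894e-03,
         9.06135835e-04],
       [-9.99248796e-01, -4.14287363e-03, -3.85315611e-02,
         4.80455878e-01],
       [ 3.85690047e-02, -9.37377404e-03, -9.99211972e-01,
         1.22682319e+00],
       [ 0.00000000e+00,  0.00000000e+00,  0.00000000e+00,
         1.00000000e+00]])}
```

View pics/top0.png

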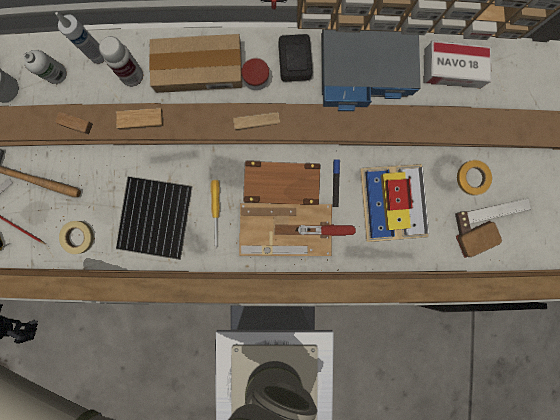

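View pics/scene0.png

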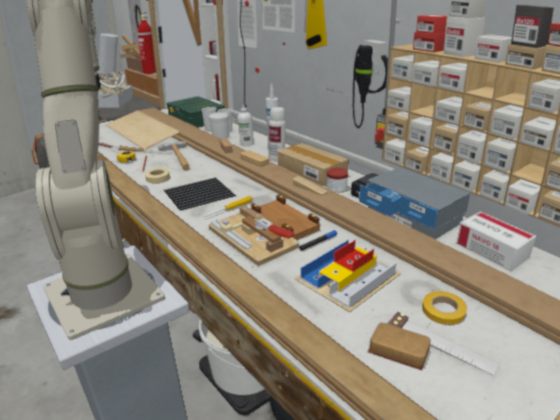

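```bash
cat > h.py <<'E'
import numpy as np,cv2
from scipy.spatial.transform import Rotation as R
def dirs(c,uv):
    uv=np.asarray(uv,float).reshape(-1,1,2)
    # model: xd = x(1+k1 r^2)
    return cv2.undistortPointsIter(uv,np.array(c['mtx']),np.array([float(c['k1']),0,0,0,0]),None,None,(3,60,1e-10)).reshape(-1,2)
def atz(c,uv,z):
    d=dirs(c,uv);d=np.c_[d,np.ones(len(d))]
    M=np.array(c['world_to_cam']);Rm=M[:3,:3];o=-Rm.T@M[:3,3];w=d@Rm
    s=(z-o[2])/w[:,2];return o+w*s[:,None]
def cloud(c,d):
    h,w=d.shape;u,v=np.meshgrid(np.arange(w),np.arange(h))
    n=dirs(c,np.stack([u,v],-1).reshape(-1,2)).reshape(h,w,2)
    P=np.dstack([n[...,0]*d,n[...,1]*d,d])
    M=np.array(c['world_to_cam']);return (P-M[:3,3])@M[:3,:3]
def proj(c,P):
    M=np.array(c['world_to_cam']);q=np.atleast_2d(P)@M[:3,:3].T+M[:3,3]
    return cv2.projectPoints(q.reshape(-1,1,3),np.zeros(3),np.zeros(3),np.array(c['mtx']),np.array([float(c['k1']),0,0,0,0]))[0].reshape(-1,2)
def snap(n,name):
    from workcell import manip
    c=manip.calibration(n);p,d=manip.camera(n)
    cv2.imwrite(f"pics/{name}.png",p[:,:,::-1]);np.savez(f"pics/{name}.npz",p=p,d=d,**{k:np.array(v) for k,v in c.items()})
    return c,p,d
E
python3 - <<'E'
from h import *
c=np.load('pics/top0.npz');P=cloud(c,c['d'])
for uv in [(154,217),(282,183),(395,203),(375,203),(398,190),(398,218),(420,203),(300,240),(335,180),(215,210),(270,230),(338,230),(310,230),(60,205),(285,215)]:
    print(uv,P[uv[1],uv[0]].round(3))
p=c['p'];cv2.imwrite('pics/z1.png',cv2.resize(p[140:275,220:440],None,fx=3.6,fy=3.6,interpolation=cv2.INTER_CUBIC)[:,:,::-1])
cv2.imwrite('pics/z2.png',cv2.resize(p[140:275,90:290],None,fx=3.6,fy=3.6,interpolation=cv2.INTER_CUBIC)[:,:,::-1])
E
```

```text
(154, 217) [0.454 0.326 0.004]
(282, 183) [ 0.545 -0.019  0.025]
(395, 203) [ 0.493 -0.317  0.041]
(375, 203) [ 0.494 -0.271  0.005]
(398, 190) [ 0.527 -0.325  0.041]
(398, 218) [ 0.453 -0.325  0.041]
(420, 203) [ 0.495 -0.395  0.009]
(300, 240) [ 0.395 -0.067  0.02 ]
(335, 180) [ 0.554 -0.16   0.022]
(215, 210) [0.473 0.158 0.024]
(270, 230) [0.421 0.012 0.02 ]
(338, 230) [ 0.422 -0.158  0.091]
(310, 230) [ 0.422 -0.09   0.06 ]
(60, 205) [ 0.486  0.594 -0.001]
(285, 215) [ 0.46  -0.027  0.034]
```

View pics/z1.png

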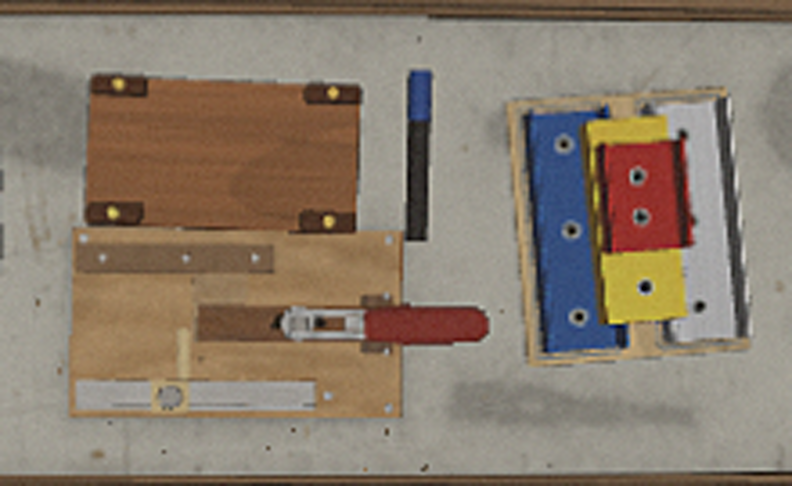

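View pics/z2.png

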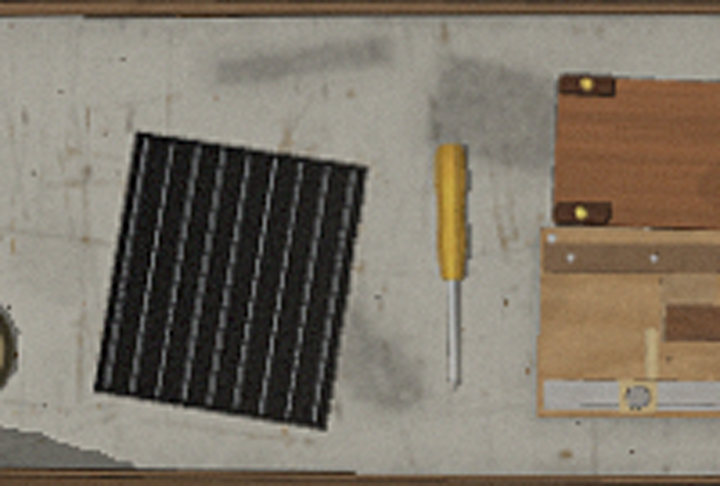

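```bash
python3 - <<'E'
from h import *
from workcell import manip
c=np.load('pics/top0.npz')
def m(pts,x0,z):
    uv=np.array(pts)/3.6+np.array([x0,140])-0.36
    w=atz(c,uv,z);ctr=w.mean(0);e=w[0]+w[1]-w[2]-w[3]
    print(w.round(3).tolist(),ctr.round(4),'top-bottom dir deg',np.degrees(np.arctan2(e[1],e[0])))
m([(137,131),(368,167),(327,430),(95,391)],90,.003)
m([(507,100),(727,87),(749,350),(529,365)],220,.006)
m([(91,74),(361,85),(356,233),(84,225)],220,.035)
m([(598,142),(684,140),(692,245),(606,252)],220,.069)
w=manip.calibration('wrist');o=manip.get_obs()
T=np.eye(4);T[:3,:3]=R.from_quat(o['ee_rot']).as_matrix();T[:3,3]=o['position']
print(w['mtx'],w['k1']);print((np.linalg.inv(T)@np.linalg.inv(w['world_to_cam'])).round(3))
P=cloud(c,c['d']);print('clamp max',P[225:240,290:360,2].max())
E
```

```text
[[0.565, 0.401, 0.003], [0.538, 0.224, 0.003], [0.341, 0.253, 0.003], [0.369, 0.43, 0.003]] [0.4534 0.3268 0.003 ] top-bottom dir deg -8.469143192915173
[[0.591, -0.232, 0.006], [0.603, -0.402, 0.006], [0.403, -0.417, 0.006], [0.392, -0.248, 0.006]] [ 0.4969 -0.3248  0.006 ] top-bottom dir deg 4.450732760739194
[[0.604, 0.079, 0.035], [0.597, -0.118, 0.035], [0.489, -0.115, 0.035], [0.494, 0.083, 0.035]] [ 0.5459 -0.0176  0.035 ] top-bottom dir deg -2.123843051605855
[[0.553, -0.285, 0.069], [0.555, -0.348, 0.069], [0.48, -0.353, 0.069], [0.474, -0.29, 0.069]] [ 0.5155 -0.3194  0.069 ] top-bottom dir deg 3.831629065468447
[[328.37169973   0.         279.11996833]
 [  0.         328.37169973 209.85666504]
 [  0.           0.           1.        ]] -0.07398503512241646
[[ 0.001 -0.966 -0.259  0.065]
 [ 1.     0.001 -0.     0.   ]
 [ 0.001 -0.259  0.966 -0.126]
 [ 0.     0.     0.     1.   ]]
clamp max 0.09979908548618197
```

Call:
{"op": "jog_arm", "data": {
  "steps": [0.085, -0.3, -0.157, -0.03, 1.5, 0.085, -0.3, -0.157, -0.03, 1.5, 0.085, -0.3, -0.157, -0.03, 1.5, 0.085, -0.3, -0.157, -0.03, 1.5, 0.085, -0.3, -0.157, -0.03, 1.5, 0.085, -0.3, -0.157, -0.03, 1.5, 0.085, -0.3, -0.157, -0.03, 1.5, 0.085, -0.3, -0.157, -0.03, 1.5, 0.085, -0.3, -0.157, -0.03, 1.5, 0.085, -0.3, -0.157, -0.03, 1.5],
  "grip_force": 60
}}

```text
clock: 1.1
position: [0.4492, 0.3271, 0.278]
ee_rot: [0.807, 0.591, -0.0, -0.0]
ft_force: [0.7, 0.4, 0.6]
grip_width: 0.996
```

```bash
python3 - <<'E'
from h import *
from workcell import manip
o=manip.get_obs();print({k:np.round(v,3).tolist() for k,v in o.items()})
snap('wrist','w_mat')
E
```

```text
{'clock': 1.1, 'joint_pos': [-0.954, 0.161, 0.274, 1.617, -0.044, 1.37, -0.981], 'joint_velocities': [-0.107, 0.001, 0.111, 0.007, -0.017, 0.001, -1.472], 'tau': [1.557, -48.758, 2.218, -39.39, 0.104, 0.01, 3.116], 'position': [0.449, 0.327, 0.278], 'ee_rot': [0.807, 0.591, -0.0, -0.0], 'ft_force': [0.696, 0.447, 0.633], 'torque': [0.014, -0.026, 0.022], 'grip_width': 0.996}
```

View pics/w_mat.png

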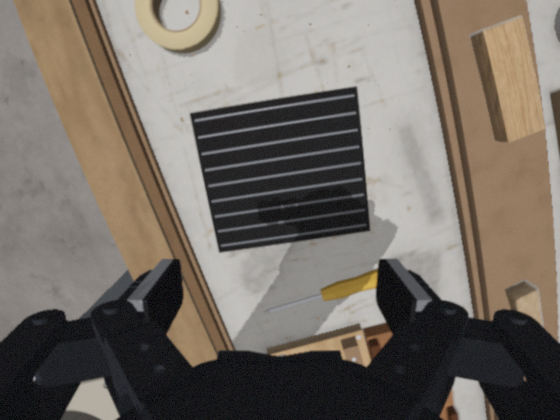

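```bash
cat >> h.py <<'E'
def refine(img,pts,win=5):
    g=cv2.cvtColor(img,cv2.COLOR_RGB2GRAY)
    return cv2.cornerSubPix(g,np.array(pts,np.float32).reshape(-1,1,2),(win,win),(-1,-1),(3,50,.01)).reshape(-1,2)
def rect(c,pts,z,ref=True):
    """pts order: +x side pair first, then -x pair (cyclic)"""
    p=refine(c['p'],pts) if ref else np.array(pts,float)
    w=atz(c,p,z);e=w[0]+w[1]-w[2]-w[3]
    print('uv',p.round(1).tolist(),'ctr',w.mean(0).round(4),'ang',round(float(np.degrees(np.arctan2(e[1],e[0]))),2),'sides',[round(float(np.linalg.norm(w[i]-w[(i+1)%4])),4) for i in range(4)])
E
python3 - <<'E'
from h import *
c=np.load('pics/w_mat.npz')
rect(c,[(356,88),(369,230),(219,251),(192,113)],.003)
c=np.load('pics/top0.npz')
rect(c,[(128,176.5),(192,186),(181,259),(116.5,248.5)],.003)
E
```

```text
uv [[356.1000061035156, 86.19999694824219], [369.3999938964844, 230.0], [218.89999389648438, 251.6999969482422], [189.60000610351562, 113.0999984741211]] ctr [0.4562 0.3287 0.003 ] ang -8.78 sides [0.1779, 0.198, 0.1776, 0.1978]
uv [[128.0, 176.10000610351562], [191.39999389648438, 185.8000030517578], [179.39999389648438, 259.20001220703125], [115.5999984741211, 248.3000030517578]] ctr [0.4534 0.3279 0.003 ] ang -9.01 sides [0.1768, 0.2004, 0.1779, 0.1991]
```

Call:
{"op": "jog_arm", "data": {
  "steps": [0.085, -0.476, 0.19, -0.02, 1.19, 0.085, -0.476, 0.19, -0.02, 1.19, 0.085, -0.476, 0.19, -0.02, 1.19, 0.085, -0.476, 0.19, -0.02, 1.19, 0.085, -0.476, 0.19, -0.02, 1.19, 0.085, -0.476, 0.19, -0.02, 1.19, 0.085, -0.476, 0.19, -0.02, 1.19, 0.085, -0.476, 0.19, -0.02, 1.19, 0.085, -0.476, 0.19, -0.02, 1.19, 0.085, -0.476, 0.19, -0.02, 1.19]
}}

```text
clock: 2.15
position: [0.4886, -0.1725, 0.298]
ee_rot: [0.999, 0.042, 0.0, -0.0]
ft_force: [0.9, -0.2, -0.2]
grip_width: 0.999
```

```bash
python3 - <<'E'
from h import *
from workcell import manip
o=manip.get_obs();print({k:np.round(v,3).tolist() for k,v in o.items()})
snap('wrist','w_crad')
E
```

```text
{'clock': 2.15, 'joint_pos': [-0.477, 0.06, 0.771, 1.698, -0.043, 1.4, -1.186], 'joint_velocities': [0.611, 0.577, 0.628, -0.443, -0.409, 0.035, 1.309], 'tau': [-4.042, -37.795, 0.118, -37.201, 1.246, 0.249, -3.119], 'position': [0.489, -0.172, 0.298], 'ee_rot': [0.999, 0.042, 0.0, -0.0], 'ft_force': [0.881, -0.206, -0.212], 'torque': [0.03, -0.039, 0.067], 'grip_width': 0.999}
```

View pics/w_crad.png

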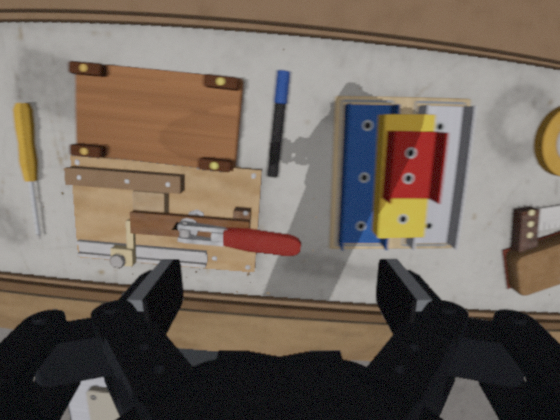

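```bash
python3 - <<'E'
from h import *
c=np.load('pics/w_crad.npz');p=c['p']
a=cv2.resize(p[55:180,55:255],None,fx=4,fy=4,interpolation=cv2.INTER_CUBIC)
b=cv2.resize(p[85:265,320:490],None,fx=3.3,fy=3.3,interpolation=cv2.INTER_CUBIC)
cv2.imwrite('pics/zc.png',a[:,:,::-1]);cv2.imwrite('pics/zb.png',b[:,:,::-1])
E
```

```text
(no output)
```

View pics/zc.png

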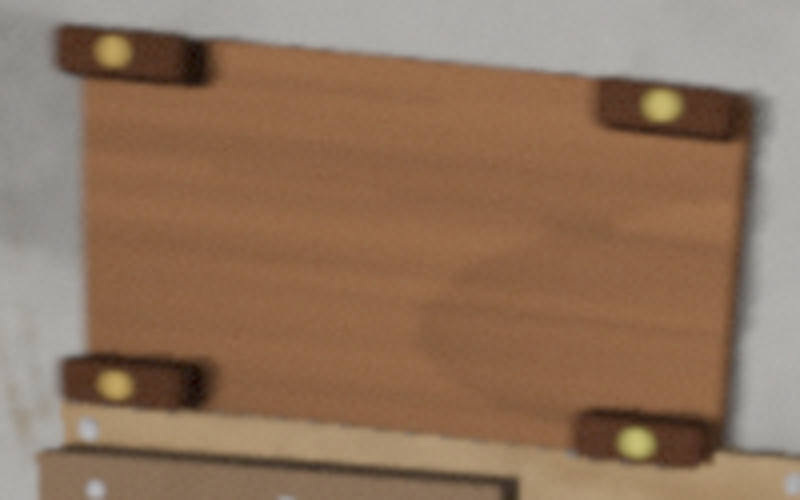

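View pics/zb.png

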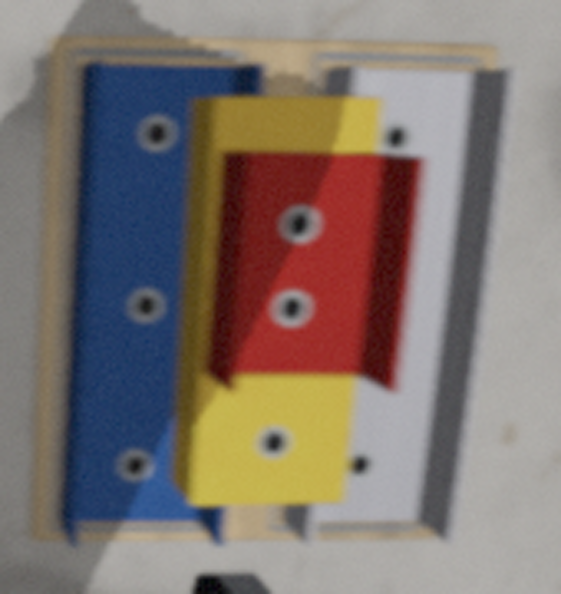

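```bash
python3 - <<'E'
from h import *
c=np.load('pics/w_crad.npz')
f=lambda L,s,x,y:[((u+.5)/s-.5+x,(v+.5)/s-.5+y) for u,v in L]
print('cradle screws');rect(c,f([(113,51),(661,106),(637,442),(115,384)],4,55,55),.042,False)
print('board');rect(c,f([(56,38),(497,45),(446,541),(34,536)],3.3,320,85),.006,False)
w=atz(c,f([(298,224),(290,309)],3.3,320,85),.042);e=w[0]-w[1];print('red',w.mean(0),np.degrees(np.arctan2(e[1],e[0])))
w=atz(c,f([(157,133),(134,465)],3.3,320,85),.009);e=w[0]-w[1];print('blue',w.mean(0),np.degrees(np.arctan2(e[1],e[0])),np.linalg.norm(e))
w=atz(c,f([(157,133),(146,305),(134,465)],3.3,320,85),.009);print(w)
w=atz(c,f([(397,137),(360,464)],3.3,320,85),.009);e=w[0]-w[1];print('silver',w.mean(0),np.degrees(np.arctan2(e[1],e[0])),np.linalg.norm(e))
w=atz(c,f([(190,97),(380,97),(343,502),(186,504)],3.3,320,85),.039);print('yel',w.mean(0))
E
```

```text
cradle screws
uv [[82.9, 67.4], [219.9, 81.1], [213.9, 165.1], [83.4, 150.6]] ctr [ 0.5496 -0.0187  0.042 ] ang -1.85 sides [0.1559, 0.0936, 0.1564, 0.0937]
board
uv [[336.6, 96.2], [470.3, 98.3], [454.8, 248.6], [330.0, 247.1]] ctr [ 0.501  -0.3278  0.006 ] ang 5.68 sides [0.1685, 0.2002, 0.1756, 0.1958]
red [ 0.51959774 -0.32303459  0.042     ] 4.8410592696696915
blue [ 0.4964828  -0.28075824  0.009     ] 4.533774079541431 0.13018615967194716
[[ 0.5613722  -0.27561284  0.009     ]
 [ 0.4965151  -0.28092374  0.009     ]
 [ 0.4315934  -0.28590363  0.009     ]]
silver [ 0.50442343 -0.37335833  0.009     ] 4.947887167978695 0.12990839574540683
yel [ 0.50359318 -0.32039161  0.039     ]
```

Call:
{"op": "jog_arm", "data": {
  "steps": [0.085, 0.0174, 0.141, 0.1, 0, 0.085, 0.0174, 0.141, 0.1, 0, 0.085, 0.0174, 0.141, 0.1, 0, 0.085, 0.0174, 0.141, 0.1, 0, 0.085, 0.0174, 0.141, 0.14, 0, 0.085, 0.0174, 0.141, 0.17, 0, 0.085, 0.0174, 0.141, 0.2, 0, 0.085, 0.0174, 0.141, 0.22, 0, 0.085, 0.0174, 0.141, 0.235, 0, 0.085, 0.0174, 0.141, 0.235, 0]
}}

```text
clock: 3.2
position: [0.5168, -0.3089, 0.0609]
ee_rot: [0.999, 0.041, -0.001, -0.001]
ft_force: [-0.4, 0.2, 0.1]
grip_width: 0.993
```

```bash
python3 - <<'E'
from h import *
from workcell import manip
o=manip.get_obs();print({k:np.round(v,3).tolist() for k,v in o.items()})
snap('wrist','w_red')
E
```

```text
{'clock': 3.2, 'joint_pos': [-0.11, 0.555, 0.738, 1.747, -0.431, 1.013, -0.7], 'joint_velocities': [-0.008, -0.035, 0.025, -0.035, 0.018, 0.03, -0.023], 'tau': [0.493, -56.068, 14.879, -30.513, -0.246, -0.55, 0.244], 'position': [0.517, -0.309, 0.061], 'ee_rot': [0.999, 0.041, -0.001, -0.001], 'ft_force': [-0.413, 0.153, 0.13], 'torque': [0.004, 0.05, -0.001], 'grip_width': 0.993}
```

View pics/w_red.png

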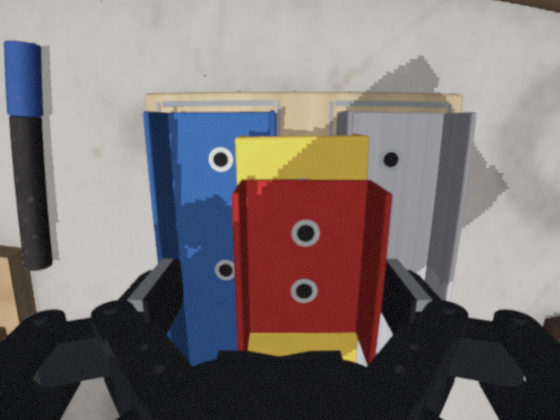

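```bash
python3 - <<'E'
from h import *
from workcell import manip
c=np.load('pics/w_red.npz')
def pr(n,L,z):
    w=atz(c,L,z);e=w[0]-w[1];print(n,w.mean(0).round(4),np.degrees(np.arctan2(e[1],e[0])).round(2),np.linalg.norm(e).round(4))
pr('red',[(305.5,233),(304,291)],.042)
pr('blue',[(221,159),(226,269.5)],.009)
pr('board top',[(147,94),(462,95)],.006)
pr('silver top corners',[(351,112.5),(474,113)],.036)
pr('blue top corners',[(147,112.5),(277,112)],.036)
pr('yel top corners',[(236,137),(367,137)],.039)
print(manip.get_obs()['clock'])
E
```

```text
red [ 0.5195 -0.3212  0.042 ] 4.7 0.0301
blue [ 0.5289 -0.2766  0.009 ] 4.7 0.065
board top [ 0.5994 -0.3162  0.006 ] 94.85 0.168
silver top corners [ 0.5929 -0.363   0.036 ] 95.63 0.0565
blue top corners [ 0.5852 -0.2733  0.036 ] 94.47 0.0581
yel top corners [ 0.5778 -0.314   0.039 ] 94.91 0.0578
3.25
```

Call:
{"op": "jog_arm", "data": {
  "steps": [0.085, 0.0015, 0.0124, 0, 0, 0.085, 0.0015, 0.0124, 0, 0, 0.085, 0.0015, 0.0124, 0, 0, 0.05, 0.0015, 0.0124, 0, 0, 0.05, 0.0015, 0.0124, 0, 0, 0.05, 0.0015, 0.0124, 0, 0, 0.05, 0.0015, 0.0124, 0, 0, 0.05, 0.0015, 0.0124, 0, 0, 0.05, 0.0015, 0.0124, 0, 0, 0.05, 0.0015, 0.0124, 0, 0],
  "grip_force": 40
}}

```text
clock: 4.25
position: [0.5205, -0.3219, 0.0632]
ee_rot: [0.999, 0.04, 0.0, -0.0]
ft_force: [-1.5, 1.7, 4.8]
grip_width: 0.696
```

Call:
{"op": "jog_arm", "data": {
  "steps": [0.05, 0, 0, -0.01, 0, 0.05, 0, 0, -0.03, 0, 0.05, 0, 0, -0.06, 0, 0.05, 0, 0, -0.1, 0, 0.05, 0, 0, -0.13, 0, 0.05, 0, 0, -0.16, 0, 0.05, 0, 0, -0.16, 0, 0.05, 0, 0, -0.16, 0, 0.05, 0, 0, -0.16, 0, 0.05, 0, 0, -0.16, 0]
}}

```text
clock: 5.25
position: [0.5198, -0.3215, 0.2215]
ee_rot: [0.999, 0.04, -0.001, -0.0]
ft_force: [-0.1, 0.7, -0.9]
grip_width: 0.692
```

```bash
python3 - <<'E'
from h import *
from workcell import manip
o=manip.get_obs();print({k:np.round(v,4).tolist() for k,v in o.items()})
snap('wrist','w_red2')
E
```

```text
{'clock': 5.25, 'joint_pos': [-0.1606, 0.4035, 0.8343, 1.5724, -0.3058, 1.3044, -0.7745], 'joint_velocities': [0.0001, 0.0005, 0.0021, -0.0033, 0.0005, 0.0019, 0.0023], 'tau': [-0.0019, -51.7106, 12.6362, -37.4966, 0.0215, 0.0096, 0.0002], 'position': [0.5198, -0.3215, 0.2215], 'ee_rot': [0.9992, 0.0404, -0.0009, -0.0005], 'ft_force': [-0.1065, 0.7202, -0.9258], 'torque': [0.0178, -0.0132, -0.0083], 'grip_width': 0.6922}
```

View pics/w_red2.png

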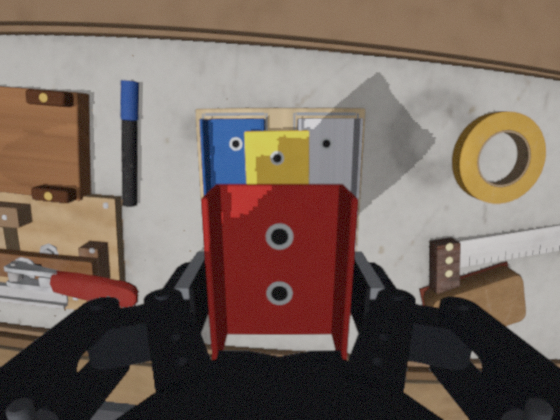

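Call:
{"op": "jog_arm", "data": {
  "steps": [0.05, 0, -0.03, 0, 0.02, 0.05, 0, -0.08, 0, 0.05, 0.05, 0, -0.13, 0, 0.08, 0.05, 0, -0.18, 0, 0.11, 0.05, -0.001, -0.23, 0, 0.14, 0.05, -0.001, -0.28, 0, 0.17, 0.05, -0.001, -0.33, 0, 0.2, 0.05, -0.001, -0.38, 0, 0.237, 0.05, -0.001, -0.43, 0, 0.237, 0.05, -0.001, -0.43, 0, 0.237]
}}

```text
clock: 6.3
position: [0.483, 0.1139, 0.2221]
ee_rot: [0.997, -0.073, -0.001, -0.0]
ft_force: [1.4, -1.3, -1.2]
grip_width: 0.691
```

```bash
cat > st.py <<'E'
from h import *
from workcell import manip
import sys
o=manip.get_obs();Rm=R.from_quat(o['ee_rot']).as_matrix();p=np.array(o['position'])
a=np.degrees(np.arctan2(Rm[1,0],Rm[0,0]))
print('t',o['clock'],'p',p.round(4),'xang',a.round(2),'q',np.round(o['joint_pos'],2),'dq',np.abs(o['joint_velocities']).max().round(3),'F',np.round(o['ft_force'],1),'w',round(o['grip_width']*.0854,4))
if len(sys.argv)>3:
    t=np.array([float(sys.argv[i]) for i in (1,2,3)]);ta=float(sys.argv[4])
    d=Rm.T@(t-p);print('tool shift',d.round(4),'twist',np.radians(-((ta-a+180)%360-180)).round(4))
E
python3 st.py 0.4621 0.3735 0.0275 -8.9
```

```text
t 6.3 p [0.483  0.1139 0.2221] xang -8.37 q [-0.91  0.05  0.62  1.86 -0.03  1.24 -2.  ] dq 0.104 F [ 1.4 -1.3 -1.2] w 0.059
tool shift [-0.0581 -0.2536  0.1948] twist 0.0092
```

Call:
{"op": "jog_arm", "data": {
  "steps": [0.05, -0.01, -0.05, 0, 0.009, 0.05, -0.02, -0.1, 0, 0.009, 0.05, -0.035, -0.15, 0, 0.009, 0.05, -0.05, -0.2, 0.02, 0.009, 0.05, -0.058, -0.24, 0.06, 0.009, 0.05, -0.058, -0.2536, 0.1, 0.009, 0.05, -0.058, -0.2536, 0.13, 0.009, 0.05, -0.058, -0.2536, 0.155, 0.009, 0.05, -0.058, -0.2536, 0.17, 0.009, 0.05, -0.058, -0.2536, 0.17, 0.009]
}}

```text
clock: 7.3
position: [0.4659, 0.3649, 0.0507]
ee_rot: [0.997, -0.083, -0.001, 0.002]
ft_force: [0.2, -0.1, -1.3]
grip_width: 0.691
```

```bash
python3 st.py 0.4621 0.3735 0.0275 -8.9
```

```text
t 7.3 p [0.4659 0.3649 0.0507] xang -9.49 q [-1.08  0.47  0.42  1.77 -0.23  0.95 -2.3 ] dq 0.047 F [ 0.2 -0.1 -1.3] w 0.059
tool shift [-0.0051 -0.008   0.0232] twist -0.0102
```

Call:
{"op": "jog_arm", "data": {
  "steps": [0.05, 0, 0, 0, 0, 0.05, 0, 0, 0, 0, 0.05, -0.005, -0.008, 0.0, -0.01, 0.05, -0.005, -0.008, 0.01, -0.01, 0.05, -0.005, -0.008, 0.01, -0.01, 0.05, -0.005, -0.008, 0.018, -0.01, 0.05, -0.005, -0.008, 0.02, -0.01, 0.05, -0.005, -0.008, 0.021, -0.01, 0.05, -0.005, -0.008, 0.021, -0.01, 0.05, -0.005, -0.008, 0.021, -0.01]
}}

```text
clock: 8.3
position: [0.4632, 0.3749, 0.032]
ee_rot: [0.997, -0.078, 0.0, -0.0]
ft_force: [-0.6, -0.5, -0.8]
grip_width: 0.695
```

```bash
python3 st.py 0.4621 0.3735 0.0275 -8.9
```

```text
t 8.3 p [0.4632 0.3749 0.032 ] xang -8.9 q [-1.08  0.5   0.4   1.77 -0.24  0.92 -2.3 ] dq 0.002 F [-0.6 -0.5 -0.8] w 0.0593
tool shift [-0.0009  0.0015  0.0045] twist -0.0
```

Call:
{"op": "jog_arm", "data": {
  "steps": [0.05, 0, 0, 0.001, 0, 0.05, 0, 0, 0.002, 0, 0.05, 0, 0, 0.003, 0, 0.05, 0, 0, 0.004, 0, 0.05, 0, 0, 0.0045, 0, 0.05, 0, 0, 0.0045, 0, 0.05, 0, 0, 0.0045, 0, 0.05, 0, 0, 0.0045, 0, 0.05, 0, 0, 0.0045, 0, 0.05, 0, 0, 0.0045, 0]
}}

```text
clock: 9.3
position: [0.4631, 0.3749, 0.0273]
ee_rot: [0.997, -0.078, -0.0, -0.0]
ft_force: [0.1, -0.1, -1.4]
grip_width: 0.694
```

```bash
python3 st.py 0.4621 0.3735 0.0275 -8.9; python3 - <<'E'
from h import *
snap('wrist','w_red3')
E
```

```text
t 9.3 p [0.4631 0.3749 0.0273] xang -8.9 q [-1.08  0.51  0.4   1.77 -0.24  0.91 -2.3 ] dq 0.001 F [ 0.1 -0.1 -1.4] w 0.0592
tool shift [-0.0007  0.0015 -0.0002] twist 0.0001
```

View pics/w_red3.png

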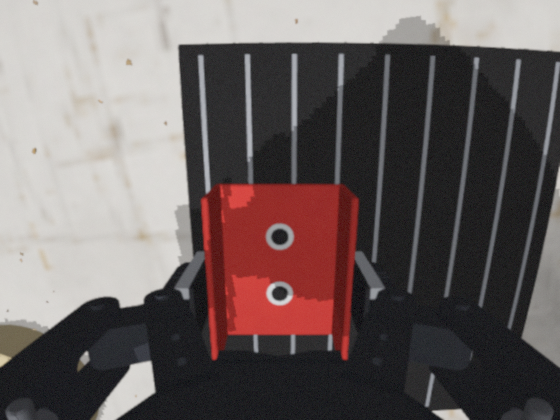

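Call:
{"op": "jog_arm", "data": {
  "steps": [0.05, 0, 0, 0.0005, 0, 0.05, 0, 0, 0.001, 0, 0.05, 0, 0, 0.0015, 0, 0.05, 0, 0, 0.0018, 0, 0.05, 0, 0, 0.0018, 0, 0.08, 0, 0, 0.0018, 0, 0.08, 0, 0, 0.0018, 0, 0.08, 0, 0, 0.0018, 0, 0.08, 0, 0, 0.0018, 0, 0.08, 0, 0, 0.0018, 0]
}}

```text
clock: 10.35
position: [0.4631, 0.3748, 0.0254]
ee_rot: [0.997, -0.078, -0.0, 0.0]
ft_force: [-0.6, -0.5, 0.0]
grip_width: 0.941
```

Call:
{"op": "jog_arm", "data": {
  "steps": [0.08, 0, 0, -0.01, 0, 0.08, 0, 0, -0.03, 0, 0.08, 0, 0, -0.07, 0, 0.08, 0, 0, -0.12, 0, 0.08, 0, 0, -0.17, 0, 0.08, 0, 0.05, -0.2, 0, 0.08, 0, 0.1, -0.22, 0, 0.08, 0, 0.15, -0.22, 0, 0.08, 0, 0.2, -0.22, 0, 0.08, 0, 0.2, -0.22, 0]
}}

```text
clock: 11.35
position: [0.4322, 0.1719, 0.2466]
ee_rot: [0.997, -0.081, 0.0, -0.001]
ft_force: [0.1, 1.2, 1.1]
grip_width: 0.941
```

```bash
python3 st.py 0.503 -0.3202 0.2 4.8; python3 - <<'E'
from h import *
snap('wrist','w4')
E
```

```text
t 11.35 p [0.4322 0.1719 0.2466] xang -9.25 q [-1.05 -0.06  0.56  1.89  0.03  1.3  -2.23] dq 0.112 F [0.1 1.2 1.1] w 0.0803
tool shift [0.149  0.4744 0.0457] twist -0.2453
```

View pics/w4.png

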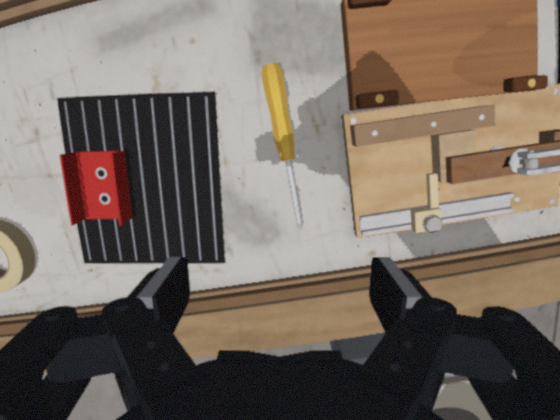

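Call:
{"op": "jog_arm", "data": {
  "steps": [0.08, 0.01, 0.05, 0, -0.03, 0.08, 0.03, 0.09, 0, -0.06, 0.08, 0.045, 0.14, 0, -0.09, 0.08, 0.06, 0.18, 0, -0.12, 0.08, 0.075, 0.23, 0, -0.15, 0.08, 0.09, 0.28, 0, -0.18, 0.08, 0.1, 0.32, 0, -0.21, 0.08, 0.115, 0.37, 0, -0.245, 0.08, 0.13, 0.41, 0, -0.245, 0.08, 0.13, 0.41, 0, -0.245]
}}

```text
clock: 12.4
position: [0.4966, -0.2539, 0.245]
ee_rot: [0.999, 0.041, -0.001, 0.003]
ft_force: [0.1, -0.1, 0.5]
grip_width: 0.936
```

```bash
python3 st.py 0.503 -0.3202 0.034 4.8; python3 - <<'E'
from h import *
snap('wrist','w5')
E
```

```text
t 12.4 p [ 0.4966 -0.2539  0.245 ] xang 4.72 q [-0.49  0.29  1.06  1.69 -0.25  1.32 -0.88] dq 0.138 F [ 0.1 -0.1  0.5] w 0.0799
tool shift [0.0016 0.0655 0.2113] twist -0.0014
```

View pics/w5.png

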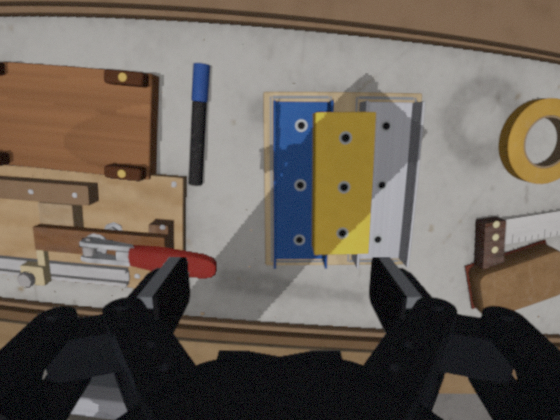

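```bash
cat >> h.py <<'E'
def holes(c,L,z,name=''):
    """sub-pixel dark hole centroids, line through them"""
    g=cv2.cvtColor(c['p'],cv2.COLOR_RGB2GRAY).astype(float);out=[]
    for u,v in L:
        for _ in range(3):
            r=4;ui,vi=int(round(u)),int(round(v));w=g[vi-r:vi+r+1,ui-r:ui+r+1];m=np.clip(w.min()+45-w,0,None)
            yy,xx=np.mgrid[-r:r+1,-r:r+1];u=ui+(m*xx).sum()/m.sum();v=vi+(m*yy).sum()/m.sum()
        out.append((u,v))
    w=atz(c,out,z);e=w[0]-w[-1]
    print(name,np.round(out,1).tolist(),'ctr',((w[0]+w[-1])/2).round(4),'ang',np.degrees(np.arctan2(e[1],e[0])).round(2),'len',np.linalg.norm(e).round(4))
E
python3 - <<'E'
from h import *
c=np.load('pics/w5.npz')
holes(c,[(345,138),(344,187),(342,233)],.039,'yel')
holes(c,[(301,125),(300,185),(299,240)],.009,'blue')
holes(c,[(386,126),(381,185),(378,239)],.009,'silver')
E
python3 st.py 0.503 -0.3202 0.034 4.8
```

```text
yel [[345.3, 137.3], [343.6, 186.9], [341.9, 232.8]] ctr [ 0.5035 -0.3214  0.039 ] ang 5.65 len 0.1002
blue [[300.8, 125.0], [299.8, 184.8], [298.9, 239.5]] ctr [ 0.4963 -0.2787  0.009 ] ang 4.72 len 0.1302
silver [[385.8, 125.5], [381.4, 184.7], [377.3, 239.1]] ctr [ 0.5041 -0.3708  0.009 ] ang 5.02 len 0.1303
t 12.45 p [ 0.497  -0.2508  0.245 ] xang 4.85 q [-0.5   0.28  1.06  1.69 -0.25  1.32 -0.88] dq 0.076 F [0.1 1.1 0.2] w 0.0798
tool shift [0.0006 0.069  0.2113] twist 0.0009
```

Call:
{"op": "jog_arm", "data": {
  "steps": [0.08, 0.0005, 0.04, 0, -0.012, 0.08, 0.0005, 0.07, 0, -0.012, 0.08, 0.0005, 0.071, 0.03, -0.012, 0.08, 0.0005, 0.071, 0.07, -0.012, 0.08, 0.0005, 0.071, 0.11, -0.012, 0.08, 0.0005, 0.071, 0.14, -0.012, 0.08, 0.0005, 0.071, 0.15, -0.012, 0.08, 0.0005, 0.071, 0.15, -0.012, 0.08, 0.0005, 0.071, 0.15, -0.012, 0.08, 0.0005, 0.071, 0.15, -0.012]
}}

```text
clock: 13.45
position: [0.5052, -0.3187, 0.0973]
ee_rot: [0.999, 0.051, 0.001, 0.0]
ft_force: [-0.2, -0.1, -0.6]
grip_width: 0.936
```

```bash
python3 - <<'E'
from h import *
snap('wrist','w6')
E
python3 st.py 0.5035 -0.3214 0.034 5.6
```

```text
t 13.5 p [ 0.505  -0.3188  0.0971] xang 5.85 q [-0.22  0.55  0.92  1.75 -0.49  1.09 -0.61] dq 0.007 F [ 0.9  0.5 -0.5] w 0.0801
tool shift [-0.0019  0.0024  0.0631] twist 0.0044
```

View pics/w6.png

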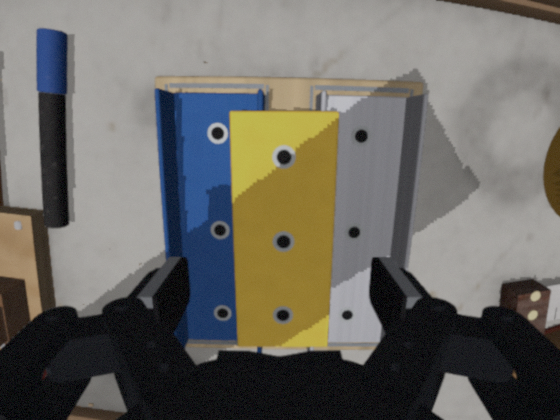

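```bash
python3 - <<'E'
from h import *
c=np.load('pics/w6.npz')
holes(c,[(284,157),(284,241),(283,315)],.039,'yel')
holes(c,[(218,133),(220,230),(222,313)],.009,'blue')
holes(c,[(362,136),(354,232),(347,315)],.009,'silver')
E
```

```text
yel [[284.1, 157.1], [283.7, 241.1], [282.7, 314.9]] ctr [ 0.5033 -0.3218  0.039 ] ang 5.65 len 0.0999
blue [[217.6, 132.9], [219.6, 229.9], [222.2, 312.7]] ctr [ 0.4963 -0.279   0.009 ] ang 4.56 len 0.1301
silver [[361.5, 135.9], [353.9, 232.0], [346.8, 314.7]] ctr [ 0.504  -0.3712  0.009 ] ang 4.88 len 0.1301
```

Call:
{"op": "jog_arm", "data": {
  "steps": [0.08, -0.002, 0.0028, 0, 0.004, 0.08, -0.002, 0.0028, 0.02, 0.004, 0.08, -0.002, 0.0028, 0.04, 0.004, 0.08, -0.002, 0.0028, 0.055, 0.004, 0.08, -0.002, 0.0028, 0.063, 0.004, 0.08, -0.002, 0.0028, 0.063, 0.004, 0.05, -0.002, 0.0028, 0.063, 0.004, 0.05, -0.002, 0.0028, 0.063, 0.004, 0.05, -0.002, 0.0028, 0.063, 0.004, 0.05, -0.002, 0.0028, 0.063, 0.004],
  "grip_force": 50
}}

```text
clock: 14.5
position: [0.5029, -0.3221, 0.0336]
ee_rot: [0.999, 0.049, 0.001, 0.0]
ft_force: [-1.3, 0.1, 6.1]
grip_width: 0.686
```

```bash
python3 st.py 0.5033 -0.3218 0.034 5.6
```

```text
t 14.5 p [ 0.5029 -0.3221  0.0336] xang 5.6 q [-0.16  0.63  0.85  1.78 -0.56  0.98 -0.56] dq 0.002 F [-1.3  0.1  6.1] w 0.0586
tool shift [ 0.0004 -0.0003 -0.0004] twist -0.0
```

Call:
{"op": "jog_arm", "data": {
  "steps": [0.05, 0, 0, -0.005, 0, 0.05, 0, 0, -0.02, 0, 0.05, 0, 0, -0.04, 0, 0.05, 0, 0, -0.07, 0, 0.05, 0, 0, -0.1, 0, 0.05, 0, 0, -0.14, 0, 0.05, 0, 0, -0.17, 0, 0.05, 0, 0, -0.19, 0, 0.05, 0, 0, -0.19, 0, 0.05, 0, 0, -0.19, 0]
}}

```text
clock: 15.5
position: [0.5023, -0.3214, 0.2228]
ee_rot: [0.999, 0.049, 0.0, -0.0]
ft_force: [0.5, 0.4, -1.4]
grip_width: 0.691
```

```bash
python3 - <<'E'
from h import *
snap('wrist','w7')
E
python3 st.py 0.448 0.2825 0.222 -8.9
```

```text
t 15.55 p [ 0.502  -0.3212  0.222 ] xang 5.6 q [-0.29  0.42  1.02  1.62 -0.37  1.31 -0.69] dq 0.015 F [-0.1  0.2 -1.1] w 0.059
tool shift [ 5.200e-03 -6.061e-01  5.000e-04] twist 0.2531
```

View pics/w7.png

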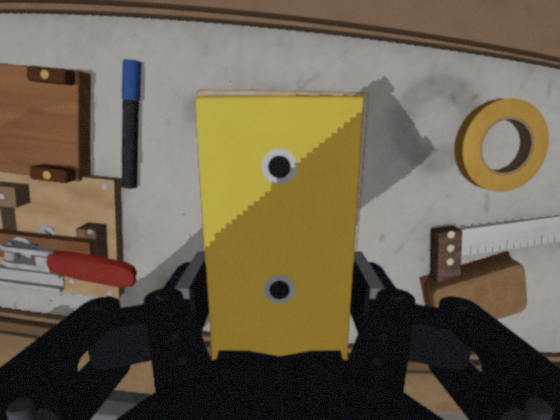

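Call:
{"op": "jog_arm", "data": {
  "steps": [0.05, 0, -0.03, 0, 0.02, 0.05, 0, -0.08, 0, 0.05, 0.05, 0, -0.13, 0, 0.08, 0.05, 0, -0.18, 0, 0.11, 0.05, 0.002, -0.23, 0, 0.14, 0.05, 0.003, -0.28, 0, 0.17, 0.05, 0.004, -0.33, 0, 0.2, 0.05, 0.005, -0.38, 0, 0.253, 0.05, 0.005, -0.43, 0, 0.253, 0.05, 0.005, -0.43, 0, 0.253]
}}

```text
clock: 16.55
position: [0.4633, 0.1135, 0.2214]
ee_rot: [0.997, -0.073, -0.001, 0.0]
ft_force: [-0.2, -1.2, -1.7]
grip_width: 0.694
```

```bash
python3 st.py 0.448 0.2825 0.04 -8.9
```

```text
t 16.55 p [0.4633 0.1135 0.2214] xang -8.34 q [-1.21 -0.02  0.88  1.91  0.01  1.24 -2.05] dq 0.078 F [-0.2 -1.2 -1.7] w 0.0592
tool shift [-0.0394 -0.1651  0.1814] twist 0.0097
```

Call:
{"op": "jog_arm", "data": {
  "steps": [0.05, -0.01, -0.04, 0, 0.0097, 0.05, -0.02, -0.08, 0, 0.0097, 0.05, -0.03, -0.12, 0, 0.0097, 0.05, -0.039, -0.155, 0.0, 0.0097, 0.05, -0.039, -0.165, 0.03, 0.0097, 0.05, -0.039, -0.165, 0.06, 0.0097, 0.05, -0.039, -0.165, 0.09, 0.0097, 0.05, -0.039, -0.165, 0.12, 0.0097, 0.05, -0.039, -0.165, 0.14, 0.0097, 0.05, -0.039, -0.165, 0.14, 0.0097]
}}

```text
clock: 17.55
position: [0.4504, 0.2741, 0.0793]
ee_rot: [0.997, -0.082, -0.002, 0.003]
ft_force: [-0.2, -0.3, -0.6]
grip_width: 0.691
```

```bash
python3 - <<'E'
from h import *
snap('wrist','w8')
E
python3 st.py 0.448 0.2825 0.0286 -8.9
```

```text
t 17.6 p [0.4514 0.2747 0.0811] xang -9.47 q [-1.25  0.35  0.72  1.93 -0.27  0.97 -2.14] dq 0.039 F [ 0.3 -0.5 -0.7] w 0.0592
tool shift [-0.0046 -0.0073  0.0525] twist -0.01
```

View pics/w8.png

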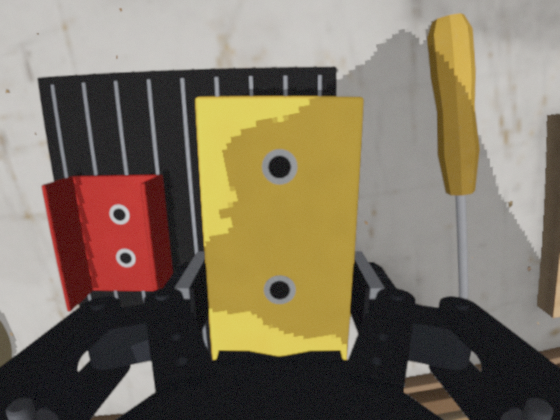

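Call:
{"op": "jog_arm", "data": {
  "steps": [0.05, -0.0046, -0.007, 0, -0.01, 0.05, -0.0046, -0.007, 0, -0.01, 0.05, -0.0046, -0.007, 0.02, -0.01, 0.05, -0.0046, -0.007, 0.035, -0.01, 0.05, -0.0046, -0.007, 0.045, -0.01, 0.05, -0.0046, -0.007, 0.048, -0.01, 0.05, -0.0046, -0.007, 0.048, -0.01, 0.05, -0.0046, -0.007, 0.048, -0.01, 0.05, -0.0046, -0.007, 0.048, -0.01, 0.05, -0.0046, -0.007, 0.048, -0.01]
}}

```text
clock: 18.6
position: [0.4492, 0.2838, 0.0349]
ee_rot: [0.997, -0.077, 0.0, -0.0]
ft_force: [0.5, 0.2, -1.4]
grip_width: 0.689
```

```bash
python3 st.py 0.448 0.2825 0.0276 -8.9
```

```text
t 18.6 p [0.4492 0.2838 0.0349] xang -8.87 q [-1.22  0.43  0.68  1.95 -0.34  0.88 -2.09] dq 0.003 F [ 0.5  0.2 -1.4] w 0.0588
tool shift [-0.001   0.0015  0.0073] twist 0.0005
```

Call:
{"op": "jog_arm", "data": {
  "steps": [0.05, -0.001, 0.0015, 0.003, 0, 0.05, -0.001, 0.0015, 0.005, 0, 0.05, -0.001, 0.0015, 0.006, 0, 0.05, -0.001, 0.0015, 0.007, 0, 0.05, -0.001, 0.0015, 0.008, 0, 0.05, -0.001, 0.0015, 0.0085, 0, 0.05, -0.001, 0.0015, 0.0088, 0, 0.077, -0.001, 0.0015, 0.0088, 0, 0.077, -0.001, 0.0015, 0.0088, 0, 0.077, -0.001, 0.0015, 0.0088, 0]
}}

```text
clock: 19.6
position: [0.4478, 0.2823, 0.0256]
ee_rot: [0.997, -0.077, 0.0, -0.0]
ft_force: [-0.6, 0.3, -0.1]
grip_width: 0.901
```

Call:
{"op": "jog_arm", "data": {
  "steps": [0.077, 0, 0, 0, 0, 0.077, 0, 0, -0.02, 0, 0.077, 0, 0, -0.05, 0, 0.077, 0, 0, -0.1, 0, 0.077, 0, 0, -0.15, 0, 0.077, 0, 0.04, -0.19, 0, 0.077, 0, 0.08, -0.21, 0, 0.077, 0, 0.13, -0.21, 0, 0.077, 0, 0.15, -0.21, 0, 0.077, 0, 0.15, -0.21, 0]
}}

```text
clock: 20.6
position: [0.4246, 0.1312, 0.2359]
ee_rot: [0.997, -0.08, -0.0, -0.001]
ft_force: [0.7, 0.9, 0.6]
grip_width: 0.906
```

```bash
python3 st.py 0.4963 -0.2788 0.22 4.7; python3 - <<'E'
from h import *
snap('wrist','w9')
E
```

```text
t 20.6 p [0.4246 0.1312 0.2359] xang -9.12 q [-1.3  -0.16  0.84  1.96  0.12  1.29 -2.23] dq 0.065 F [0.7 0.9 0.6] w 0.0774
tool shift [0.1358 0.3935 0.0147] twist -0.2412
```

View pics/w9.png

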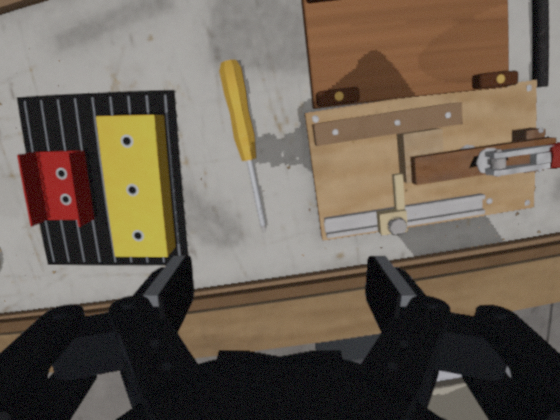

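Call:
{"op": "jog_arm", "data": {
  "steps": [0.075, 0.015, 0.04, 0, -0.03, 0.075, 0.03, 0.085, 0, -0.06, 0.075, 0.045, 0.13, 0, -0.09, 0.075, 0.06, 0.175, 0, -0.12, 0.075, 0.075, 0.22, 0, -0.15, 0.075, 0.09, 0.265, 0, -0.18, 0.075, 0.105, 0.31, 0, -0.21, 0.075, 0.12, 0.355, 0.01, -0.241, 0.075, 0.135, 0.39, 0.014, -0.241, 0.075, 0.136, 0.3935, 0.014, -0.241]
}}

```text
clock: 21.65
position: [0.4989, -0.267, 0.2222]
ee_rot: [0.999, 0.045, -0.001, 0.001]
ft_force: [0.0, -0.2, 1.5]
grip_width: 0.88
```

```bash
python3 st.py 0.4963 -0.2788 0.08 4.7
```

```text
t 21.65 p [ 0.4989 -0.267   0.2222] xang 5.12 q [-0.51  0.39  1.16  1.7  -0.37  1.3  -0.76] dq 1.55 F [ 0.  -0.2  1.5] w 0.0752
tool shift [-0.0035  0.0113  0.1422] twist 0.0074
```

Call:
{"op": "jog_arm", "data": {
  "steps": [0.075, 0, 0, 0, 0, 0.075, 0, 0, 0.02, 0, 0.075, 0, 0, 0.05, 0, 0.075, 0, 0, 0.09, 0, 0.075, 0, 0, 0.12, 0, 0.075, 0, 0, 0.12, 0, 0.075, 0, 0, 0.12, 0, 0.075, 0, 0, 0.12, 0, 0.075, 0, 0, 0.12, 0, 0.075, 0, 0, 0.12, 0]
}}

```text
clock: 22.65
position: [0.4978, -0.2675, 0.1048]
ee_rot: [0.999, 0.043, 0.001, 0.001]
ft_force: [0.1, -0.1, -0.5]
grip_width: 0.879
```

```bash
python3 st.py 0.4963 -0.2788 0.032 4.7;python3 - <<'E'
from h import *
snap('wrist','w10')
E
```

```text
t 22.65 p [ 0.4978 -0.2675  0.1048] xang 4.9 q [-0.41  0.52  1.04  1.83 -0.5   1.09 -0.67] dq 0.009 F [ 0.1 -0.1 -0.5] w 0.075
tool shift [-0.0026  0.011   0.0728] twist 0.0034
```

View pics/w10.png

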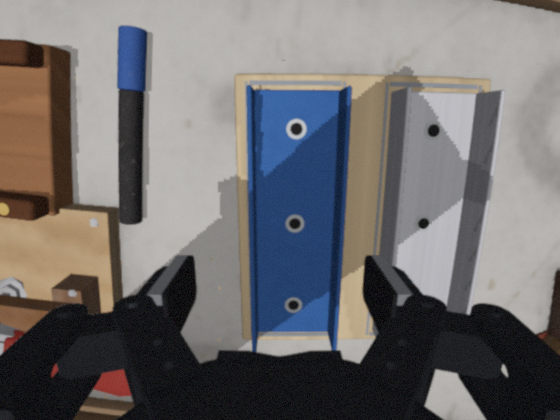

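```bash
python3 - <<'E'
from h import *
c=np.load('pics/w10.npz')
holes(c,[(296,129),(294,224),(293,305)],.009,'blue')
holes(c,[(434,131),(424,223)],.009,'silver')
rect(c,[(237,76),(489,80),(489,80),(237,76)],.006)
E
```

```text
blue [[296.0, 128.7], [294.3, 223.3], [293.0, 304.7]] ctr [ 0.4963 -0.2789  0.009 ] ang 4.72 len 0.1301
silver [[433.0, 130.7], [423.0, 223.0]] ctr [ 0.5364 -0.3681  0.009 ] ang 5.02 len 0.0647
uv [[234.8000030517578, 73.69999694824219], [490.8999938964844, 79.5], [490.8999938964844, 79.5], [234.8000030517578, 73.69999694824219]] ctr [ 0.5994 -0.3159  0.006 ] ang 90.0 sides [0.1702, 0.0, 0.1702, 0.0]
```

Call:
{"op": "jog_arm", "data": {
  "steps": [0.075, -0.0025, 0.0112, 0, 0.0034, 0.075, -0.0025, 0.0112, 0, 0.0034, 0.075, -0.0025, 0.0112, 0.03, 0.0034, 0.075, -0.0025, 0.0112, 0.055, 0.0034, 0.075, -0.0025, 0.0112, 0.068, 0.0034, 0.075, -0.0025, 0.0112, 0.073, 0.0034, 0.075, -0.0025, 0.0112, 0.073, 0.0034, 0.05, -0.0025, 0.0112, 0.073, 0.0034, 0.05, -0.0025, 0.0112, 0.073, 0.0034, 0.05, -0.0025, 0.0112, 0.073, 0.0034],
  "grip_force": 50
}}

```text
clock: 23.7
position: [0.4963, -0.2795, 0.0321]
ee_rot: [0.999, 0.041, 0.001, 0.001]
ft_force: [-1.0, -0.9, 7.0]
grip_width: 0.69
```

```bash
python3 st.py 0.4963 -0.2788 0.032 4.7
```

```text
t 23.7 p [ 0.4963 -0.2795  0.0321] xang 4.67 q [-0.31  0.62  0.94  1.86 -0.61  0.97 -0.58] dq 0.002 F [-1.  -0.9  7. ] w 0.0589
tool shift [ 0.0001 -0.0007  0.0001] twist -0.0005
```

Call:
{"op": "jog_arm", "data": {
  "steps": [0.05, 0, 0, -0.005, 0, 0.05, 0, 0, -0.02, 0, 0.05, 0, 0, -0.04, 0, 0.05, 0, 0, -0.07, 0, 0.05, 0, 0, -0.1, 0, 0.05, 0, 0, -0.14, 0, 0.05, 0, 0, -0.17, 0, 0.05, 0, 0, -0.2, 0, 0.05, 0, 0, -0.2, 0, 0.05, 0, 0, -0.2, 0]
}}

```text
clock: 24.7
position: [0.4955, -0.2787, 0.2316]
ee_rot: [0.999, 0.041, 0.001, 0.001]
ft_force: [-0.1, 1.3, -2.1]
grip_width: 0.693
```

```bash
python3 st.py 0.5496 -0.0187 0.2 88.1;python3 - <<'E'
from h import *
snap('wrist','w11')
E
```

```text
t 24.7 p [ 0.4955 -0.2787  0.2316] xang 4.68 q [-0.49  0.39  1.17  1.69 -0.37  1.31 -0.74] dq 0.03 F [-0.1  1.3 -2.1] w 0.0592
tool shift [ 0.0751 -0.2547  0.0314] twist -1.4559
```

View pics/w11.png

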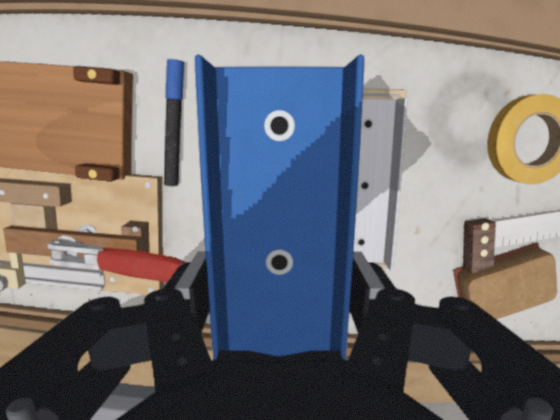

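Call:
{"op": "jog_arm", "data": {
  "steps": [0.05, 0.007, -0.025, 0, -0.14, 0.05, 0.014, -0.05, 0, -0.28, 0.05, 0.021, -0.075, 0, -0.42, 0.05, 0.028, -0.1, 0, -0.56, 0.05, 0.035, -0.125, 0, -0.7, 0.05, 0.042, -0.15, 0, -0.84, 0.05, 0.049, -0.175, 0, -0.98, 0.05, 0.056, -0.2, 0, -1.12, 0.05, 0.063, -0.225, 0, -1.26, 0.05, 0.07, -0.24, 0, -1.38]
}}

```text
clock: 25.75
position: [0.545, -0.0314, 0.2293]
ee_rot: [0.742, 0.67, -0.001, -0.0]
ft_force: [0.3, -0.5, -1.4]
grip_width: 0.686
```

Call:
{"op": "jog_arm", "data": {
  "steps": [0.05, 0, 0, 0, 0, 0.05, 0, 0, 0, 0, 0.05, 0, 0, 0, 0, 0.05, 0, 0, 0, 0, 0.05, 0, 0, 0, 0, 0.05, 0, 0, 0, 0, 0.05, 0, 0, 0, 0, 0.05, 0, 0, 0, 0, 0.05, 0, 0, 0, 0, 0.05, 0, 0, 0, 0]
}}

```text
clock: 26.75
position: [0.5457, -0.0338, 0.2305]
ee_rot: [0.745, 0.667, -0.0, 0.001]
ft_force: [-0.1, 0.0, -2.0]
grip_width: 0.685
```

```bash
python3 st.py 0.5496 -0.0187 0.13 88.15;python3 - <<'E'
from h import *
snap('wrist','w12')
E
```

```text
t 26.75 p [ 0.5457 -0.0338  0.2305] xang 83.75 q [-0.78  0.21  0.87  1.73 -0.17  1.27  0.02] dq 0.002 F [-0.1  0.  -2. ] w 0.0585
tool shift [0.0155 0.0022 0.1005] twist -0.0768
```

View pics/w12.png

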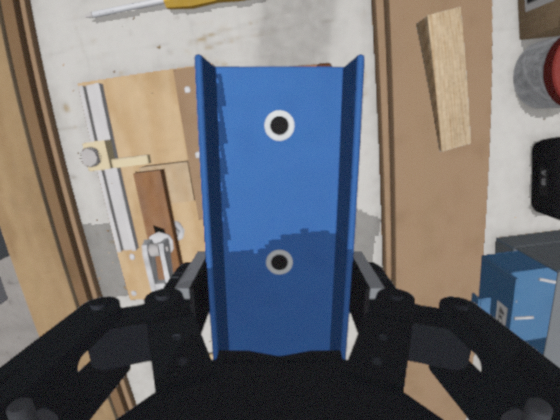

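Call:
{"op": "jog_arm", "data": {
  "steps": [0.05, 0.0155, 0.0022, 0, -0.077, 0.05, 0.0155, 0.0022, 0, -0.077, 0.05, 0.0155, 0.0022, 0.03, -0.077, 0.05, 0.0155, 0.0022, 0.07, -0.077, 0.05, 0.0155, 0.0022, 0.11, -0.077, 0.05, 0.0155, 0.0022, 0.14, -0.077, 0.05, 0.0155, 0.0022, 0.15, -0.077, 0.05, 0.0155, 0.0022, 0.15, -0.077, 0.05, 0.0155, 0.0022, 0.15, -0.077, 0.05, 0.0155, 0.0022, 0.15, -0.077]
}}

```text
clock: 27.8
position: [0.5508, -0.0188, 0.0822]
ee_rot: [0.718, 0.696, 0.001, 0.001]
ft_force: [0.3, 0.6, -1.4]
grip_width: 0.688
```

```bash
python3 st.py 0.5496 -0.0187 0.0505 88.15;python3 - <<'E'
from h import *
snap('wrist','w13');c,p,d=snap('top','t13')
cv2.imwrite('pics/t13z.png',cv2.resize(p[140:275,220:440],None,fx=3.6,fy=3.6,interpolation=cv2.INTER_CUBIC)[:,:,::-1])
E
```

```text
t 27.8 p [ 0.5508 -0.0188  0.0822] xang 88.15 q [-0.69  0.41  0.78  1.88 -0.34  0.99  0.2 ] dq 0.005 F [ 0.3  0.6 -1.4] w 0.0588
tool shift [ 0.     -0.0013  0.0317] twist -0.0001
```

View pics/w13.png

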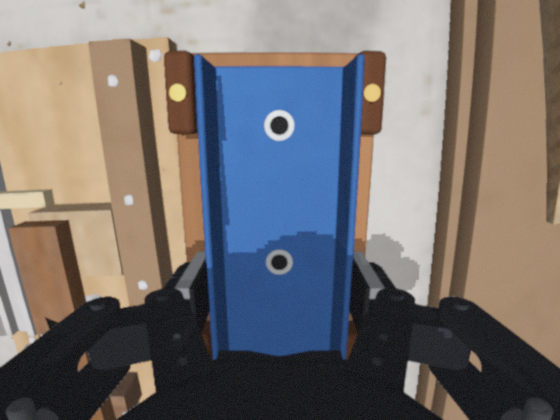

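View pics/t13z.png

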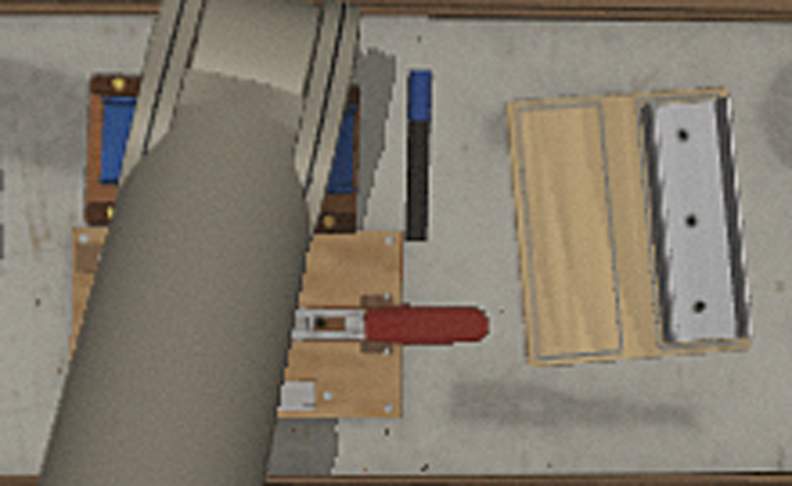

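```bash
python3 - <<'E'
from h import *
c=np.load('pics/w13.npz')
w=atz(c,[(177.5,92.5),(372.5,92.5)],.042);e=w[1]-w[0];m=w.mean(0);print(w.round(4),np.linalg.norm(e),np.degrees(np.arctan2(e[1],e[0])))
a=np.radians(88.15);x=np.array([np.cos(a),np.sin(a)])
print('cradle ctr est',m[:2]-x*0.078)
w=atz(c,[(279,125),(279,262)],.0822-.026+.003);print('blue holes',w.round(4))
w=atz(c,[(185,53),(383,53)],.042);print(w.round(4),w.mean(0)[:2]-x*.1)
E
```

```text
[[0.5054 0.0625 0.042 ]
 [0.5998 0.0595 0.042 ]] 0.09436255950348077 -1.8338714303879438
cradle ctr est [ 0.55007746 -0.01696867]
blue holes [[ 0.554   0.0454  0.0592]
 [ 0.5519 -0.0197  0.0592]]
[[0.5107 0.0803 0.042 ]
 [0.6044 0.0775 0.042 ]] [ 0.55429535 -0.02102412]
```

Call:
{"op": "jog_arm", "data": {
  "steps": [0.05, 0.001, -0.0014, 0.008, 0, 0.05, 0.001, -0.0014, 0.016, 0, 0.05, 0.001, -0.0014, 0.022, 0, 0.05, 0.001, -0.0014, 0.026, 0, 0.05, 0.001, -0.0014, 0.029, 0, 0.05, 0.001, -0.0014, 0.03, 0, 0.05, 0.001, -0.0014, 0.031, 0, 0.05, 0.001, -0.0014, 0.0315, 0, 0.05, 0.001, -0.0014, 0.032, 0, 0.05, 0.001, -0.0014, 0.0325, 0]
}}

```text
clock: 28.9
position: [0.5482, -0.0179, 0.0499]
ee_rot: [0.719, 0.696, 0.0, -0.0]
ft_force: [-17.5, 0.6, 34.8]
grip_width: 0.687
```

```bash
python3 st.py 0.5501 -0.018 0.05 88.15;python3 - <<'E'
from h import *
snap('wrist','w14')
E
```

```text
t 28.9 p [ 0.5482 -0.0179  0.0499] xang 88.14 q [-0.67  0.46  0.75  1.9  -0.38  0.93  0.23] dq 0.007 F [-17.5   0.6  34.8] w 0.0587
tool shift [-0.      0.0019 -0.0001] twist -0.0002
```

View pics/w14.png

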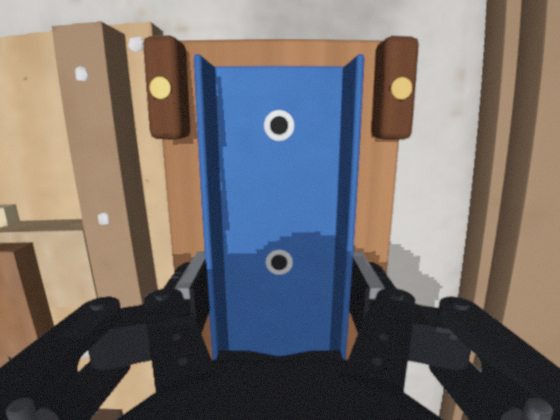

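Call:
{"op": "jog_arm", "data": {
  "steps": [0.05, 0, 0, -0.0008, 0, 0.05, 0, 0, -0.001, 0, 0.05, 0, 0, -0.001, 0, 0.078, 0, 0, -0.001, 0, 0.078, 0, 0, -0.001, 0, 0.078, 0, 0, -0.001, 0, 0.078, 0, 0, -0.001, 0, 0.078, 0, 0, -0.001, 0, 0.078, 0, 0, -0.001, 0, 0.078, 0, 0, -0.001, 0]
}}

```text
clock: 29.95
position: [0.5483, -0.0177, 0.049]
ee_rot: [0.718, 0.696, -0.0, 0.001]
ft_force: [0.2, -0.5, -0.7]
grip_width: 0.909
```

Call:
{"op": "jog_arm", "data": {
  "steps": [0.078, 0, 0, -0.005, 0, 0.078, 0, 0, -0.02, 0, 0.078, 0, 0, -0.05, 0, 0.078, 0, 0, -0.09, 0, 0.078, 0, 0, -0.13, 0, 0.078, 0, 0, -0.17, 0, 0.078, 0, 0, -0.19, 0, 0.078, 0, 0, -0.19, 0, 0.078, 0, 0, -0.19, 0, 0.078, 0, 0, -0.19, 0]
}}

```text
clock: 30.95
position: [0.5476, -0.0175, 0.2383]
ee_rot: [0.718, 0.696, -0.001, 0.0]
ft_force: [0.1, 0.3, -0.7]
grip_width: 0.911
```

```bash
python3 st.py 0.45 0.3 0.24 -8.9;python3 - <<'E'
from h import *
snap('wrist','w15')
E
```

```text
t 30.95 p [ 0.5476 -0.0175  0.2383] xang 88.16 q [-0.8   0.21  0.87  1.72 -0.16  1.29  0.06] dq 0.009 F [ 0.1  0.3 -0.7] w 0.0778
tool shift [ 0.3142 -0.1078 -0.0021] twist 1.6939
```

View pics/w15.png

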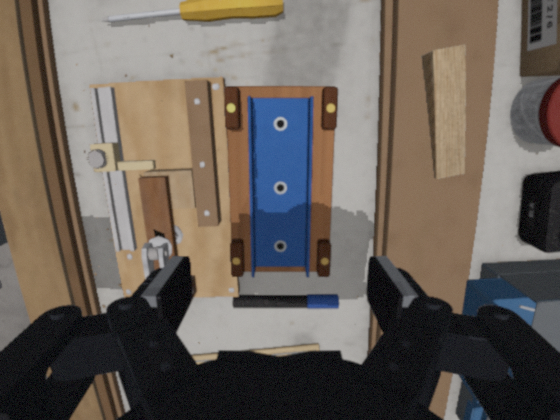

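```bash
python3 - <<'E'
from h import *
c=np.load('pics/w15.npz')
holes(c,[(280,124),(280,188),(280,246)],.027,'blue')
rect(c,[(231,107.5),(330,107.5),(323,261.5),(237.5,260)],.042,False)
E
```

```text
blue [[280.0, 123.4], [279.9, 187.4], [279.9, 245.8]] ctr [ 0.5493 -0.0188  0.027 ] ang 88.19 len 0.1301
uv [[231.0, 107.5], [330.0, 107.5], [323.0, 261.5], [237.5, 260.0]] ctr [ 0.5498 -0.0169  0.042 ] ang 88.18 sides [0.0934, 0.157, 0.0909, 0.1553]
```

Call:
{"op": "jog_arm", "data": {
  "steps": [0.078, 0.03, -0.008, 0, 0.14, 0.078, 0.06, -0.016, 0, 0.28, 0.078, 0.09, -0.024, 0, 0.42, 0.078, 0.12, -0.032, 0, 0.56, 0.078, 0.15, -0.04, 0, 0.7, 0.078, 0.18, -0.048, 0, 0.84, 0.078, 0.21, -0.06, 0, 0.98, 0.078, 0.24, -0.07, 0, 1.12, 0.078, 0.27, -0.08, 0, 1.26, 0.078, 0.3, -0.09, 0, 1.4]
}}

```text
clock: 32.0
position: [0.467, 0.2861, 0.2377]
ee_rot: [0.998, 0.066, -0.0, 0.001]
ft_force: [1.5, 0.7, -0.6]
grip_width: 0.917
```

```bash
python3 st.py 0.463 0.35 0.24 -8.9
```

```text
t 32.0 p [0.467  0.2861 0.2377] xang 7.6 q [-1.37  0.21  0.84  1.72 -0.16  1.29 -1.93] dq 1.814 F [ 1.5  0.7 -0.6] w 0.0783
tool shift [ 0.0045 -0.0639 -0.0024] twist 0.288
```

Call:
{"op": "jog_arm", "data": {
  "steps": [0.078, 0, -0.03, 0, 0.1, 0.078, 0.004, -0.055, 0, 0.18, 0.078, 0.004, -0.06, 0, 0.22, 0.078, 0.004, -0.06, 0, 0.22, 0.078, 0.004, -0.06, 0, 0.22, 0.078, 0.004, -0.06, 0, 0.22, 0.078, 0.004, -0.06, 0, 0.22, 0.078, 0.004, -0.06, 0, 0.22, 0.078, 0.004, -0.06, 0, 0.22, 0.078, 0.004, -0.06, 0, 0.22]
}}

```text
clock: 33.0
position: [0.4635, 0.3451, 0.2386]
ee_rot: [0.999, -0.041, 0.0, 0.001]
ft_force: [-0.0, 0.2, -0.5]
grip_width: 0.918
```

```bash
python3 st.py 0.463 0.375 0.1 -8.9;python3 - <<'E'
from h import *
snap('wrist','w16')
E
```

```text
t 33.0 p [0.4635 0.3451 0.2386] xang -4.66 q [-1.41  0.3   0.84  1.64 -0.22  1.31 -2.18] dq 0.003 F [-0.   0.2 -0.5] w 0.0784
tool shift [-0.0031 -0.0299  0.1385] twist 0.074
```

View pics/w16.png

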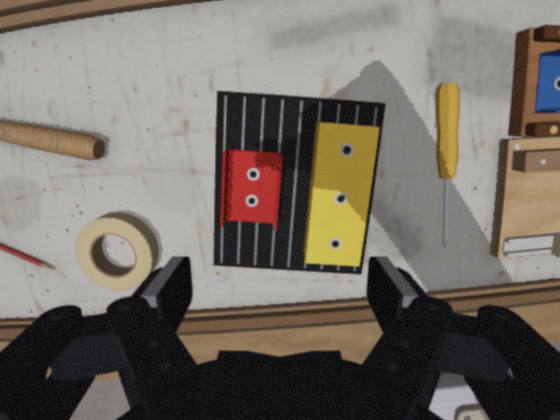

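```bash
python3 - <<'E'
from h import *
c=np.load('pics/w16.npz')
holes(c,[(253,174),(252,201)],.006,'red')
holes(c,[(347,150),(340,199),(335,244)],.033,'yel')
E
```

```text
red [[252.6, 173.9], [251.3, 200.5]] ctr [0.4622 0.3751 0.006 ] ang -8.53 len 0.0301
yel [[346.5, 149.6], [340.7, 198.1], [334.9, 243.5]] ctr [0.4485 0.282  0.033 ] ang -8.85 len 0.1002
```

Call:
{"op": "jog_arm", "data": {
  "steps": [0.078, -0.004, -0.03, 0, 0.074, 0.078, -0.004, -0.03, 0.02, 0.074, 0.078, -0.004, -0.03, 0.06, 0.074, 0.078, -0.004, -0.03, 0.1, 0.074, 0.078, -0.004, -0.03, 0.13, 0.074, 0.078, -0.004, -0.03, 0.14, 0.074, 0.078, -0.004, -0.03, 0.14, 0.074, 0.078, -0.004, -0.03, 0.14, 0.074, 0.078, -0.004, -0.03, 0.14, 0.074, 0.078, -0.004, -0.03, 0.14, 0.074]
}}

```text
clock: 34.05
position: [0.4626, 0.3758, 0.0998]
ee_rot: [0.997, -0.078, 0.001, -0.0]
ft_force: [-0.0, -0.7, 0.9]
grip_width: 0.912
```

```bash
python3 st.py 0.4622 0.3751 0.0272 -8.9
```

```text
t 34.05 p [0.4626 0.3758 0.0998] xang -8.89 q [-1.36  0.49  0.76  1.74 -0.38  1.07 -2.19] dq 0.007 F [-0.  -0.7  0.9] w 0.0778
tool shift [-0.0004  0.0008  0.0726] twist 0.0001
```

Call:
{"op": "jog_arm", "data": {
  "steps": [0.078, -0.0004, 0.0008, 0.03, 0, 0.078, -0.0004, 0.0008, 0.055, 0, 0.078, -0.0004, 0.0008, 0.068, 0, 0.078, -0.0004, 0.0008, 0.0725, 0, 0.078, -0.0004, 0.0008, 0.0725, 0, 0.05, -0.0004, 0.0008, 0.0725, 0, 0.05, -0.0004, 0.0008, 0.0725, 0, 0.05, -0.0004, 0.0008, 0.0725, 0, 0.05, -0.0004, 0.0008, 0.0725, 0, 0.05, -0.0004, 0.0008, 0.0725, 0]
}}

```text
clock: 35.05
position: [0.4624, 0.375, 0.0274]
ee_rot: [0.997, -0.078, 0.001, -0.0]
ft_force: [-1.0, -0.9, 6.1]
grip_width: 0.692
```

```bash
python3 st.py 0.4622 0.3751 0.0272 -8.9
```

```text
t 35.05 p [0.4624 0.375  0.0274] xang -8.9 q [-1.31  0.58  0.7   1.79 -0.45  0.94 -2.14] dq 0.002 F [-1.  -0.9  6.1] w 0.0591
tool shift [-0.0002 -0.0001  0.0002] twist 0.0001
```

Call:
{"op": "jog_arm", "data": {
  "steps": [0.05, 0, 0, -0.005, 0, 0.05, 0, 0, -0.02, 0, 0.05, 0, 0, -0.05, 0, 0.05, 0, 0, -0.09, 0, 0.05, 0, 0, -0.13, 0, 0.05, 0, 0, -0.17, 0, 0.05, 0, 0, -0.2, 0, 0.05, 0, 0, -0.2, 0, 0.05, 0, 0, -0.2, 0, 0.05, 0, 0, -0.2, 0]
}}

```text
clock: 36.05
position: [0.4609, 0.3743, 0.2252]
ee_rot: [0.997, -0.078, -0.0, 0.001]
ft_force: [-0.6, -0.6, -1.5]
grip_width: 0.692
```

```bash
python3 st.py 0.4963 -0.2788 0.2 4.8;python3 - <<'E'
from h import *
snap('wrist','w17')
E
```

```text
t 36.05 p [0.4609 0.3743 0.2252] xang -8.9 q [-1.42  0.35  0.84  1.62 -0.27  1.3  -2.27] dq 0.012 F [-0.6 -0.6 -1.5] w 0.0591
tool shift [0.136  0.6397 0.0266] twist -0.2391
```

View pics/w17.png

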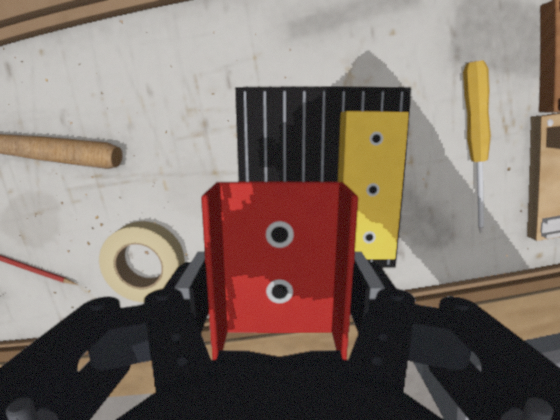

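Call:
{"op": "jog_arm", "data": {
  "steps": [0.05, 0.008, 0.04, 0, -0.02, 0.05, 0.018, 0.085, 0, -0.05, 0.05, 0.028, 0.13, 0, -0.08, 0.05, 0.037, 0.175, 0, -0.11, 0.05, 0.047, 0.22, 0, -0.14, 0.05, 0.057, 0.265, 0, -0.17, 0.05, 0.066, 0.31, 0, -0.2, 0.05, 0.076, 0.355, 0, -0.22, 0.05, 0.085, 0.4, 0, -0.239, 0.05, 0.095, 0.44, 0, -0.239]
}}

```text
clock: 37.1
position: [0.4863, -0.077, 0.226]
ee_rot: [0.999, 0.042, -0.0, -0.0]
ft_force: [0.1, 0.6, -1.3]
grip_width: 0.69
```

```bash
python3 st.py 0.4963 -0.2788 0.2 4.8
```

```text
t 37.1 p [ 0.4863 -0.077   0.226 ] xang 4.79 q [-1.08  0.04  1.2   1.88 -0.04  1.25 -1.36] dq 1.316 F [ 0.1  0.6 -1.3] w 0.0589
tool shift [-0.0068  0.2019  0.026 ] twist -0.0002
```

Call:
{"op": "jog_arm", "data": {
  "steps": [0.05, -0.002, 0.04, 0, 0, 0.05, -0.004, 0.08, 0, 0, 0.05, -0.005, 0.12, 0, 0, 0.05, -0.006, 0.16, 0, 0, 0.05, -0.007, 0.19, 0.02, 0, 0.05, -0.007, 0.195, 0.05, 0, 0.05, -0.007, 0.195, 0.09, 0, 0.05, -0.007, 0.195, 0.12, 0, 0.05, -0.007, 0.195, 0.13, 0, 0.05, -0.007, 0.195, 0.13, 0]
}}

```text
clock: 38.1
position: [0.4957, -0.2696, 0.0956]
ee_rot: [0.999, 0.042, -0.001, 0.0]
ft_force: [0.0, -0.7, -0.7]
grip_width: 0.695
```

```bash
python3 st.py 0.4963 -0.2788 0.1 4.8;python3 - <<'E'
from h import *
snap('wrist','w18')
E
```

```text
t 38.1 p [ 0.4957 -0.2696  0.0956] xang 4.77 q [-0.39  0.52  1.02  1.83 -0.5   1.07 -0.67] dq 0.044 F [ 0.  -0.7 -0.7] w 0.0593
tool shift [-0.0001  0.0093 -0.0044] twist -0.0004
```

View pics/w18.png

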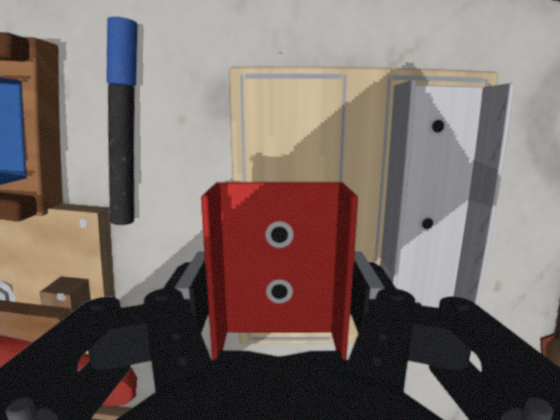

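```bash
python3 - <<'E'
from h import *
c=np.load('pics/w18.npz')
w=atz(c,[(242.5,76.5),(344.5,77)],.006);print(w.round(4),w.mean(0).round(4))
w=atz(c,[(390,78),(493.5,80)],.006);print('silver bay',w.round(4),w.mean(0).round(4))
w=atz(c,[(231,69),(496,71)],.006);print('board',w.round(4),w.mean(0).round(4), np.linalg.norm(w[0]-w[1]))
holes(c,[(279,234),(279,291)],.0956-.0245+.003,'red')
holes(c,[(437,126),(427,223)],.009,'silver')
p=c['p'];cv2.imwrite('pics/w18z.png',cv2.resize(p[55:190,220:420],None,fx=4,fy=4,interpolation=cv2.INTER_CUBIC)[:,:,::-1])
E
```

```text
[[ 0.5875 -0.2394  0.006 ]
 [ 0.5927 -0.3023  0.006 ]] [ 0.5901 -0.2709  0.006 ]
silver bay [[ 0.5949 -0.3309  0.006 ]
 [ 0.6016 -0.3987  0.006 ]] [ 0.5983 -0.3648  0.006 ]
board [[ 0.5913 -0.232   0.006 ]
 [ 0.6072 -0.3992  0.006 ]] [ 0.5993 -0.3156  0.006 ] 0.16792809627421823
red [[279.0, 234.0], [279.0, 291.0]] ctr [ 0.4959 -0.2697  0.0741] ang 4.79 len 0.0302
silver [[437.4, 125.9], [427.1, 223.1]] ctr [ 0.5365 -0.3682  0.009 ] ang 5.3 len 0.0651
```

View pics/w18z.png

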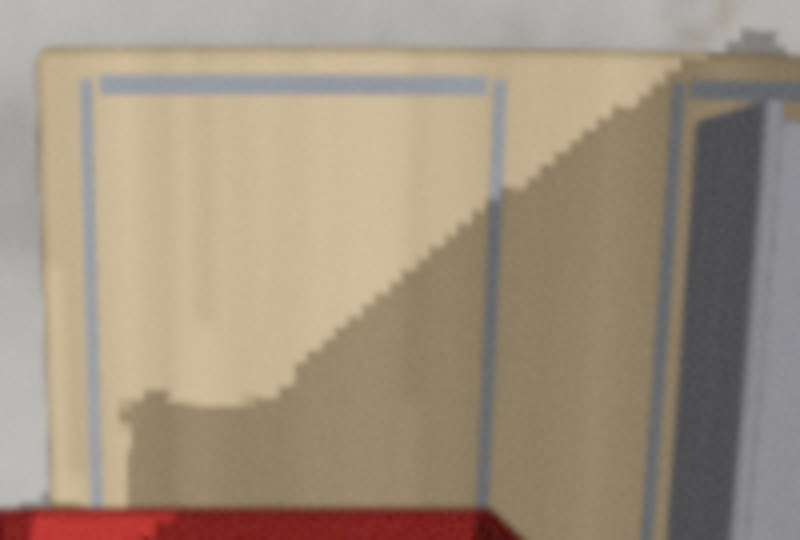

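Call:
{"op": "jog_arm", "data": {
  "steps": [0.05, 0.0005, 0.0093, 0, 0, 0.05, 0.0005, 0.0093, 0, 0, 0.05, 0.0005, 0.0093, 0.02, 0, 0.05, 0.0005, 0.0093, 0.04, 0, 0.05, 0.0005, 0.0093, 0.05, 0, 0.05, 0.0005, 0.0093, 0.055, 0, 0.05, 0.0005, 0.0093, 0.058, 0, 0.05, 0.0005, 0.0093, 0.058, 0, 0.05, 0.0005, 0.0093, 0.058, 0, 0.05, 0.0005, 0.0093, 0.058, 0]
}}

```text
clock: 39.15
position: [0.4983, -0.2792, 0.0393]
ee_rot: [0.999, 0.042, 0.001, 0.001]
ft_force: [-0.2, -0.1, -0.6]
grip_width: 0.69
```

```bash
python3 st.py 0.4961 -0.2788 0.0306 4.8
```

```text
t 39.15 p [ 0.4983 -0.2792  0.0393] xang 4.8 q [-0.3   0.61  0.93  1.85 -0.59  0.98 -0.6 ] dq 0.004 F [-0.2 -0.1 -0.6] w 0.0589
tool shift [-0.0021 -0.0006  0.0087] twist 0.0
```

Call:
{"op": "jog_arm", "data": {
  "steps": [0.05, -0.002, -0.0005, 0.002, 0, 0.05, -0.002, -0.0005, 0.004, 0, 0.05, -0.002, -0.0005, 0.006, 0, 0.05, -0.002, -0.0005, 0.007, 0, 0.05, -0.002, -0.0005, 0.008, 0, 0.05, -0.002, -0.0005, 0.0085, 0, 0.05, -0.002, -0.0005, 0.0087, 0, 0.05, -0.002, -0.0005, 0.0087, 0, 0.05, -0.002, -0.0005, 0.0087, 0, 0.05, -0.002, -0.0005, 0.0087, 0]
}}

```text
clock: 40.15
position: [0.4959, -0.2788, 0.0304]
ee_rot: [0.999, 0.042, 0.0, 0.0]
ft_force: [-2.0, 1.3, 5.0]
grip_width: 0.688
```

```bash
python3 st.py 0.4961 -0.2788 0.0306 4.8
```

```text
t 40.15 p [ 0.4959 -0.2788  0.0304] xang 4.79 q [-0.3   0.62  0.92  1.86 -0.6   0.97 -0.59] dq 0.002 F [-2.   1.3  5. ] w 0.0588
tool shift [ 0.0002  0.     -0.0002] twist -0.0002
```

Call:
{"op": "jog_arm", "data": {
  "steps": [0.074, 0, 0, 0, 0, 0.074, 0, 0, 0, 0, 0.074, 0, 0, 0, 0, 0.074, 0, 0, 0, 0, 0.074, 0, 0, -0.02, 0, 0.074, 0, 0, -0.05, 0, 0.074, 0, 0, -0.09, 0, 0.074, 0, 0, -0.13, 0, 0.074, 0, 0, -0.17, 0, 0.074, 0, 0, -0.19, 0]
}}

```text
clock: 41.15
position: [0.4964, -0.2794, 0.2233]
ee_rot: [0.999, 0.042, 0.002, 0.001]
ft_force: [0.6, 0.2, -1.4]
grip_width: 0.867
```

```bash
python3 st.py 0.448 0.282 0.22 -8.9;python3 - <<'E'
from h import *
c,p,d=snap('wrist','w19')
E
```

```text
t 41.15 p [ 0.4964 -0.2794  0.2233] xang 4.77 q [-0.47  0.39  1.14  1.69 -0.37  1.29 -0.75] dq 0.331 F [ 0.6  0.2 -1.4] w 0.074
tool shift [-0.0016 -0.5635  0.0019] twist 0.2386
```

View pics/w19.png

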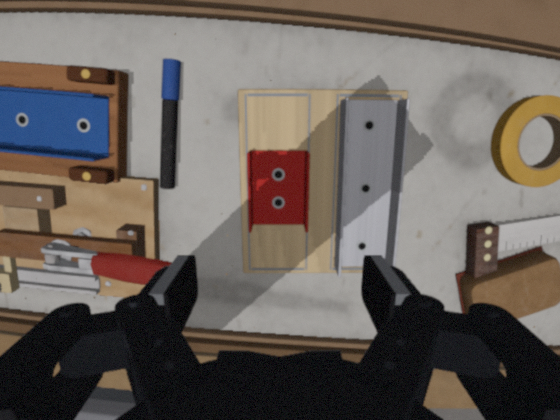

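```bash
python3 - <<'E'
from h import *
c=np.load('pics/w19.npz')
holes(c,[(278,174),(278,202)],.009,'red')
holes(c,[(369,125),(365,188),(361,246)],.009,'silver')
rect(c,[(239,91),(406,92),(396,272),(244,272)],.006)
E
```

```text
red [[277.9, 174.1], [277.9, 202.2]] ctr [ 0.4958 -0.279   0.009 ] ang 4.89 len 0.0301
silver [[368.8, 124.9], [365.3, 188.0], [361.6, 245.8]] ctr [ 0.5039 -0.3712  0.009 ] ang 5.16 len 0.1303
uv [[238.0, 88.69999694824219], [407.6000061035156, 90.0999984741211], [396.0, 272.0], [244.8000030517578, 273.79998779296875]] ctr [ 0.5003 -0.3261  0.006 ] ang 5.86 sides [0.1703, 0.1991, 0.1742, 0.2004]
```

Call:
{"op": "jog_arm", "data": {
  "steps": [0.077, 0, -0.03, 0, 0.02, 0.077, 0, -0.08, 0, 0.05, 0.077, 0, -0.13, 0, 0.08, 0.077, 0, -0.18, 0, 0.11, 0.077, 0, -0.23, 0, 0.14, 0.077, 0, -0.28, 0, 0.17, 0.077, 0, -0.33, 0, 0.2, 0.077, -0.001, -0.38, 0, 0.22, 0.077, -0.001, -0.43, 0, 0.238, 0.077, -0.001, -0.46, 0, 0.238]
}}

```text
clock: 42.2
position: [0.4562, 0.1755, 0.2195]
ee_rot: [0.997, -0.077, 0.0, -0.0]
ft_force: [0.6, -0.4, 1.2]
grip_width: 0.901
```

```bash
python3 st.py 0.4485 0.282 0.1 -8.9
```

```text
t 42.2 p [0.4562 0.1755 0.2195] xang -8.87 q [-1.43  0.03  1.    1.89 -0.03  1.23 -2.14] dq 0.577 F [ 0.6 -0.4  1.2] w 0.0769
tool shift [-0.0241 -0.104   0.1195] twist 0.0005
```

Call:
{"op": "jog_arm", "data": {
  "steps": [0.077, -0.012, -0.05, 0, 0, 0.077, -0.024, -0.09, 0, 0, 0.077, -0.024, -0.1, 0, 0, 0.077, -0.024, -0.1, 0.03, 0, 0.077, -0.024, -0.1, 0.07, 0, 0.077, -0.024, -0.1, 0.11, 0, 0.077, -0.024, -0.1, 0.12, 0, 0.077, -0.024, -0.1, 0.12, 0, 0.077, -0.024, -0.1, 0.12, 0, 0.077, -0.024, -0.1, 0.12, 0]
}}

```text
clock: 43.2
position: [0.4497, 0.2764, 0.1013]
ee_rot: [0.997, -0.077, 0.001, -0.001]
ft_force: [-0.1, 0.3, -0.6]
grip_width: 0.902
```

```bash
python3 st.py 0.4485 0.282 0.0276 -8.87;python3 - <<'E'
from h import *
c,p,d=snap('wrist','w20')
E
```

```text
t 43.2 p [0.4497 0.2764 0.1013] xang -8.85 q [-1.39  0.35  0.88  1.92 -0.31  1.01 -2.1 ] dq 0.005 F [-0.1  0.3 -0.6] w 0.077
tool shift [-0.0022 -0.0053  0.0737] twist 0.0004
```

View pics/w20.png

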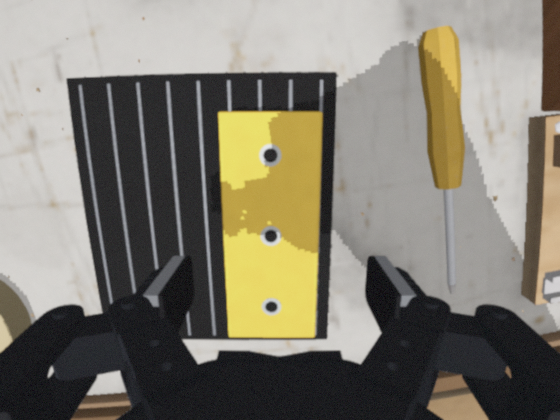

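Call:
{"op": "jog_arm", "data": {
  "steps": [0.077, -0.002, -0.0053, 0, 0, 0.077, -0.002, -0.0053, 0.03, 0, 0.077, -0.002, -0.0053, 0.055, 0, 0.077, -0.002, -0.0053, 0.068, 0, 0.077, -0.002, -0.0053, 0.0735, 0, 0.077, -0.002, -0.0053, 0.0735, 0, 0.05, -0.002, -0.0053, 0.0735, 0, 0.05, -0.002, -0.0053, 0.0735, 0, 0.05, -0.002, -0.0053, 0.0735, 0, 0.05, -0.002, -0.0053, 0.0735, 0]
}}

```text
clock: 44.25
position: [0.4482, 0.2818, 0.0272]
ee_rot: [0.997, -0.077, 0.001, -0.0]
ft_force: [-1.5, -0.6, 5.3]
grip_width: 0.69
```

```bash
python3 st.py 0.4485 0.282 0.0276 -8.87
```

```text
t 44.25 p [0.4482 0.2818 0.0272] xang -8.84 q [-1.31  0.47  0.79  1.96 -0.43  0.88 -2.02] dq 0.002 F [-1.5 -0.6  5.3] w 0.0589
tool shift [ 0.0002 -0.0003 -0.0004] twist 0.0005
```

Call:
{"op": "jog_arm", "data": {
  "steps": [0.05, 0, 0, -0.005, 0, 0.05, 0, 0, -0.02, 0, 0.05, 0, 0, -0.05, 0, 0.05, 0, 0, -0.09, 0, 0.05, 0, 0, -0.13, 0, 0.05, 0, 0, -0.17, 0, 0.05, 0, 0, -0.2, 0, 0.05, 0, 0, -0.2, 0, 0.05, 0, 0, -0.2, 0, 0.05, 0, 0, -0.2, 0]
}}

```text
clock: 45.25
position: [0.4469, 0.2811, 0.2252]
ee_rot: [0.997, -0.077, -0.0, 0.001]
ft_force: [0.5, 0.7, -1.3]
grip_width: 0.69
```

```bash
python3 st.py 0.4999 -0.325 0.22 4.9;python3 - <<'E'
from h import *
c,p,d=snap('wrist','w21')
E
```

```text
t 45.25 p [0.4469 0.2811 0.2252] xang -8.85 q [-1.51  0.18  0.96  1.79 -0.15  1.26 -2.23] dq 0.016 F [ 0.5  0.7 -1.3] w 0.0589
tool shift [0.1456 0.5907 0.0064] twist -0.2399
```

View pics/w21.png

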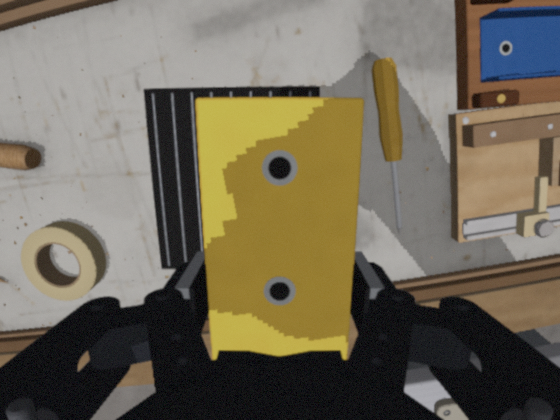

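Call:
{"op": "jog_arm", "data": {
  "steps": [0.05, 0.01, 0.04, 0, -0.02, 0.05, 0.021, 0.085, 0, -0.05, 0.05, 0.032, 0.13, 0, -0.08, 0.05, 0.043, 0.175, 0, -0.11, 0.05, 0.054, 0.22, 0, -0.14, 0.05, 0.065, 0.265, 0, -0.17, 0.05, 0.076, 0.31, 0, -0.2, 0.05, 0.087, 0.355, 0, -0.22, 0.05, 0.098, 0.4, 0, -0.24, 0.05, 0.108, 0.44, 0, -0.24]
}}

```text
clock: 46.3
position: [0.4859, -0.1655, 0.2261]
ee_rot: [0.999, 0.043, -0.0, 0.001]
ft_force: [-0.2, 1.4, -0.0]
grip_width: 0.689
```

```bash
python3 st.py 0.4999 -0.325 0.09 4.9
```

```text
t 46.3 p [ 0.4859 -0.1655  0.2261] xang 4.96 q [-0.91  0.21  1.3   1.83 -0.21  1.26 -1.03] dq 1.561 F [-0.2  1.4 -0. ] w 0.0589
tool shift [0.0002 0.16   0.1364] twist 0.0011
```

Call:
{"op": "jog_arm", "data": {
  "steps": [0.05, 0, 0.02, 0.01, 0, 0.05, 0, 0.05, 0.03, 0, 0.05, 0, 0.08, 0.04, 0, 0.05, 0, 0.11, 0.05, 0, 0.05, 0, 0.14, 0.07, 0, 0.05, 0, 0.155, 0.1, 0, 0.05, 0, 0.156, 0.12, 0, 0.05, 0, 0.156, 0.125, 0, 0.05, 0, 0.156, 0.125, 0, 0.05, 0, 0.156, 0.125, 0]
}}

```text
clock: 47.3
position: [0.4998, -0.3195, 0.1028]
ee_rot: [0.999, 0.043, 0.001, 0.001]
ft_force: [-0.7, -1.1, -0.8]
grip_width: 0.691
```

```bash
python3 st.py 0.4999 -0.325 0.0336 4.9;python3 - <<'E'
from h import *
c,p,d=snap('wrist','w22')
E
```

```text
t 47.3 p [ 0.4998 -0.3195  0.1028] xang 4.92 q [-0.27  0.58  1.01  1.75 -0.54  1.11 -0.58] dq 0.013 F [-0.7 -1.1 -0.8] w 0.059
tool shift [-0.0005  0.0054  0.0693] twist 0.0003
```

View pics/w22.png

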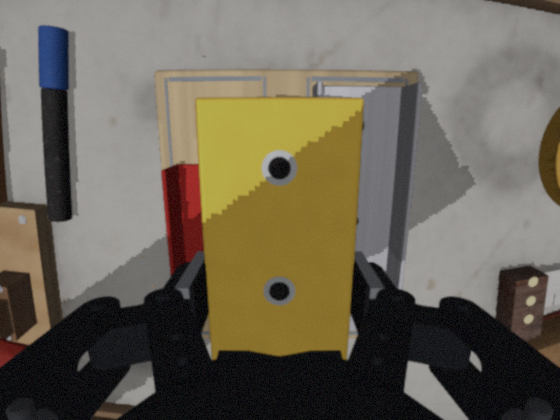

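```bash
python3 - <<'E'
from h import *
c=np.load('pics/w22.npz')
print(atz(c,[(279,168),(279.5,291)],.1086).round(4))
E
```

```text
[[ 0.5501 -0.3153  0.1086]
 [ 0.5002 -0.3198  0.1086]]
```

Call:
{"op": "jog_arm", "data": {
  "steps": [0.05, -0.0005, 0.0054, 0, 0, 0.05, -0.0005, 0.0054, 0, 0, 0.05, -0.0005, 0.0054, 0.015, 0, 0.05, -0.0005, 0.0054, 0.025, 0, 0.05, -0.0005, 0.0054, 0.03, 0, 0.05, -0.0005, 0.0054, 0.03, 0, 0.05, -0.0005, 0.0054, 0.03, 0, 0.05, -0.0005, 0.0054, 0.03, 0, 0.05, -0.0005, 0.0054, 0.03, 0, 0.05, -0.0005, 0.0054, 0.03, 0]
}}

```text
clock: 48.35
position: [0.4996, -0.3252, 0.0724]
ee_rot: [0.999, 0.043, 0.001, 0.001]
ft_force: [-0.5, 0.4, -1.8]
grip_width: 0.693
```

```bash
python3 st.py 0.4999 -0.325 0.0336 4.9
```

```text
t 48.35 p [ 0.4996 -0.3252  0.0724] xang 4.89 q [-0.23  0.62  0.97  1.77 -0.58  1.07 -0.55] dq 0.001 F [-0.5  0.4 -1.8] w 0.0592
tool shift [ 0.0003 -0.0002  0.0388] twist -0.0002
```

Call:
{"op": "jog_arm", "data": {
  "steps": [0.05, 0.0003, -0.0002, 0.005, 0, 0.05, 0.0003, -0.0002, 0.01, 0, 0.05, 0.0003, -0.0002, 0.015, 0, 0.05, 0.0003, -0.0002, 0.02, 0, 0.05, 0.0003, -0.0002, 0.025, 0, 0.05, 0.0003, -0.0002, 0.03, 0, 0.05, 0.0003, -0.0002, 0.034, 0, 0.05, 0.0003, -0.0002, 0.035, 0, 0.05, 0.0003, -0.0002, 0.035, 0, 0.05, 0.0003, -0.0002, 0.035, 0]
}}

```text
clock: 49.35
position: [0.4998, -0.3251, 0.0373]
ee_rot: [0.999, 0.043, 0.0, 0.001]
ft_force: [-0.7, -0.6, -1.0]
grip_width: 0.689
```

```bash
python3 st.py 0.4999 -0.325 0.0336 4.9
```

```text
t 49.35 p [ 0.4998 -0.3251  0.0373] xang 4.88 q [-0.2   0.66  0.93  1.79 -0.62  1.01 -0.52] dq 0.003 F [-0.7 -0.6 -1. ] w 0.0589
tool shift [ 0.0001 -0.0001  0.0037] twist -0.0004
```

Call:
{"op": "jog_arm", "data": {
  "steps": [0.05, 0, 0, 0.001, 0, 0.05, 0, 0, 0.002, 0, 0.05, 0, 0, 0.003, 0, 0.05, 0, 0, 0.0035, 0, 0.05, 0, 0, 0.0038, 0, 0.05, 0, 0, 0.004, 0, 0.05, 0, 0, 0.004, 0, 0.05, 0, 0, 0.004, 0, 0.05, 0, 0, 0.004, 0, 0.05, 0, 0, 0.004, 0]
}}

```text
clock: 50.35
position: [0.4997, -0.325, 0.0333]
ee_rot: [0.999, 0.043, 0.0, 0.001]
ft_force: [-1.9, 1.9, 4.3]
grip_width: 0.69
```

```bash
python3 st.py 0.4999 -0.325 0.0336 4.9
```

```text
t 50.35 p [ 0.4997 -0.325   0.0333] xang 4.88 q [-0.2   0.67  0.92  1.79 -0.62  1.   -0.52] dq 0.001 F [-1.9  1.9  4.3] w 0.0589
tool shift [ 0.0002  0.0001 -0.0003] twist -0.0004
```

Light contact at 4 N. Release and retreat.

Call:
{"op": "jog_arm", "data": {
  "steps": [0.078, 0, 0, 0, 0, 0.078, 0, 0, 0, 0, 0.078, 0, 0, 0, 0, 0.078, 0, 0, 0, 0, 0.078, 0, 0, -0.01, 0, 0.078, 0, 0, -0.03, 0, 0.078, 0, 0, -0.07, 0, 0.078, 0, 0, -0.11, 0, 0.078, 0, 0, -0.15, 0, 0.078, 0, 0, -0.18, 0]
}}

```text
clock: 51.35
position: [0.4996, -0.3254, 0.2164]
ee_rot: [0.999, 0.042, 0.001, 0.001]
ft_force: [0.9, -0.3, -0.3]
grip_width: 0.915
```

Call:
{"op": "jog_arm", "data": {
  "steps": [0.078, 0, 0, 0, 0, 0.078, 0, 0, 0, 0, 0.078, 0, 0, 0, 0, 0.078, 0, 0, 0, 0, 0.078, 0, 0, 0, 0, 0.078, 0, 0, 0, 0, 0.078, 0, 0, 0, 0, 0.078, 0, 0, 0, 0, 0.078, 0, 0, 0, 0, 0.078, 0, 0, 0, 0]
}}

```text
clock: 52.35
position: [0.4996, -0.3247, 0.2131]
ee_rot: [0.999, 0.043, 0.0, 0.001]
ft_force: [-0.5, -0.2, 0.9]
grip_width: 0.917
```

```bash
python3 st.py ;python3 - <<'E'
from h import *
c,p,d=snap('wrist','w23');snap('scene','s23')
E
```

```text
t 52.35 p [ 0.4996 -0.3247  0.2131] xang 4.88 q [-0.33  0.47  1.1   1.64 -0.43  1.3  -0.64] dq 0.001 F [-0.5 -0.2  0.9] w 0.0783
```

View pics/w23.png

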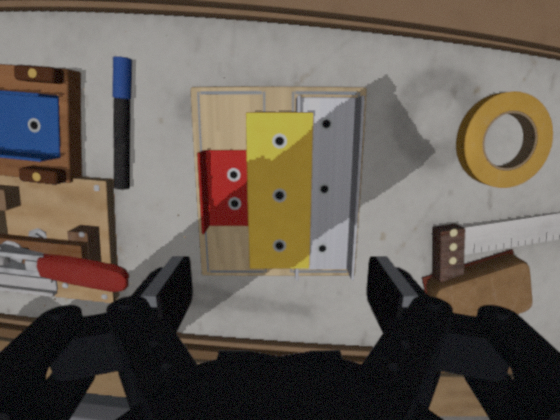

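View pics/s23.png

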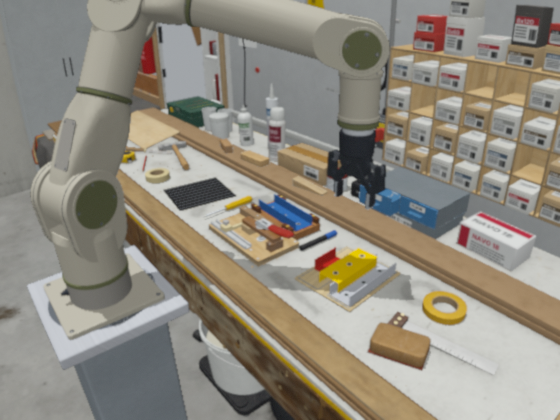

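```bash
python3 - <<'E'
from h import *
c=np.load('pics/w23.npz')
holes(c,[(233,174.5),(235,203)],.009,'red')
holes(c,[(326,124),(324,189),(322,249)],.009,'silver')
holes(c,[(279.5,141),(279.5,195.5),(279.5,245.5)],.039,'yellow')
P=cloud(c,c['d']);print('yellow top z',P[160,280].round(4),P[230,265].round(4),P[125,300].round(4))
E
```

```text
red [[233.1, 174.3], [234.2, 203.1]] ctr [ 0.4959 -0.2789  0.009 ] ang 5.11 len 0.0301
silver [[325.9, 123.4], [323.9, 188.7], [321.9, 248.1]] ctr [ 0.504 -0.371  0.009] ang 5.09 len 0.1301
yellow [[279.0, 140.5], [279.0, 195.0], [279.0, 245.3]] ctr [ 0.5001 -0.3251  0.039 ] ang 4.91 len 0.1002
yellow top z [ 0.5327 -0.3232  0.0398] [ 0.4651 -0.3147  0.0404] [ 0.5651 -0.3383  0.0385]
```

```bash
python3 - <<'E'
from workcell import manip
print(manip.hand_in())
E
```

```text
the job is handed in; nothing more can be done
None
```

The job is done and handed in at about 52 s of the allowed 144 s. All positions below come from the wrist camera, which is good to about 2 mm.

- **Red and yellow set aside:** I put red, then yellow, on the rubber mat, lying separately.
- **Blue channel:** it lies open side up in the cradle, in line with it and within about 2 mm of the middle. That was measured right after I set it down; later pictures show it lying there in the cradle.
- **Red channel:** it is open side up in the blue one's bay, at (0.496, -0.279). The bay centre I worked to was (0.496, -0.279), and it lies in line with the silver channel.
- **Yellow channel:** it is back open side down at (0.500, -0.325), about level. Its top reads about 39–40 mm high, so its flanges are standing on the red and silver webs.
- **Silver channel:** it reads (0.504, -0.371), unchanged within 1 mm. I never touched it, the marker or the screwdriver.

**Checks that stood out:**
- **Camera disagreement:** the top camera read about 3 mm lower in x than the wrist camera. I used the wrist camera; its across-the-jaws readings matched where the fingers closed, but I could not confirm the x difference that way.
- **Force when setting blue down:** the wrist force rose briefly to about 39 N, as I lowered it about 1 mm too far. That is well under the 120 N wrist limit, and I backed off 1 mm before letting go.
- **Joint close to its limit:** the third joint came to 1.30 rad on the last carry, near its 1.34 limit, in the readings at the end of that move.

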